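# Change over the vials of a spectrometer autosampler

### The arm

A 6-joint arm with a two-finger parallel gripper is mounted at the origin on the work surface. World frame = base frame: x ahead of the robot, y to its left, z up, the work surface at z = 0. Lengths are in mm, angles in rad, forces in N, time in s.
With the tool pointing down it reaches from about 400 to 925 mm from the base axis. Payload 12.5 kg.
Tool frame: the origin (TCP) lies at the very end of the fingers, on their centre line; the grasp point (between the pads) lies behind it (env.grip_depth is the z of the grasp point in the tool frame, in mm); z points along the fingers, y is the line along which they close (so a half turn about z gives the same grasp; the last joint's range is limited). The gripper opens to 95 mm and grips with 3 to 60 N. Pads are 20 mm wide; open, the fingers measure 119 mm over their backs; the gripper's body (75 mm by 180 mm) begins 59 mm behind the grasp point.
Start: joints at [-1.207, 0.491, 1.559, -0, 1.092, -0.106], TCP at [282.967, -557.294, 214.661] pointing down, gripper open.
Joint ranges: [-3.1, 3.1], [-0.84, 2.19], [0.05, 2.79], [-1.13, 4.28], [0.06, 2.93], [-2.69, 2.69]. Speed limits (rad/s): [2.22, 2.22, 2.79, 3.14, 3.14, 3.14].

### API

Orientations are given as [roll, pitch, yaw] about the fixed x, y, z axes, in that order (R = Rz(yaw) Ry(pitch) Rx(roll)).
In Python, from cell import env, optics gives the robot as it stands.
- The arm moves only by the tool step_arm, never from a script. Its argument "moves" is a list of rows, each an object of numbers: "tx", "ty", "tz": the shift along the tool's x, y, z in mm; "roll": the turn about the tool's z in rad. In form: [{"tx": .., "ty": .., "tz": .., "roll": ..}, ...]. A call has 1 to 12 rows; each row is the pose to reach, as a shift and turn from the pose commanded when the call began, along the tool's axes at that moment; what a row does not reach only later rows make up. A row lasts 1/12 s, in which the tool goes at most 41.7 mm and 7.16 degrees, less where a joint would pass 70% of its speed; a pose out of reach is approached as far as the arm can. A call with a gripper value outside its range is refused whole. "grip" is the finger opening in mm, from 0 to 95.1, set as the call begins (left out, the last holds). The fingers move at their own pace and stop on an object; the grip force is fixed at half the most. Time passes only in rows, so rows that repeat a pose let the fingers close. It gives the time, the measured TCP pose, the force, the opening and the grip force at its end, in the units of the state.
- env.state(): the state, without advancing time (a new reading comes with each control period).
- optics.read_camera(name): name is "side" or "top"; returns a dict with "pixels" (400x640x3 uint8, blue, green, red), "mtx" (3x3 intrinsics, pixels), "view" (4x4, takes a point from world to camera coordinates). Camera axes: x right, y down, z forward; pixel columns grow to the right and rows downward; lengths in mm; the calibration is good to about 2 mm. A picture is of the moment at which its call begins. There is no depth.
- env.job_done(): hands the job in; it is judged then, once.
The state is a dict: "t": time; "joints": joint angles; "qvel": joint speeds; "tau": joint torques, N m; "eef_pos": TCP position; "tcp_rot": TCP orientation; "ft_force": force on the tool from outside, world axes, zero at the start; "moment": the same for the moment, N m; "opening": opening from 0.0 (shut) to 1.0 (fully open); "grip_force": force on a finger pad.
Only numpy, scipy, OpenCV 4.12 (cv2) and the standard library are available. Lean on these libraries where they do the work, as an engineer would, in place of code of your own. Each camera call takes 0.05 s, during which the arm holds its last target. There are 200 camera calls.

### The job

Get the autosampler ready for its next run. First swing its hinged arm clear of the carousel, all the way out to the stop on the side away from the rinse pot, and leave it there while you stand the used vials (tall caps) from the carousel upright in the low metal waste tray and every fresh vial (flat caps) from the blue mat fully down in a carousel well of its own. Then swing the arm back across until its probe hangs over the mouth of the rinse pot; no vial may be knocked against the arm, and the flask, the wash bottle and the spare cap are to be left alone.

Things in the scene. Friction and masses are not known exactly. Their poses are not given: they have to be found in the camera images.
- sampler: Autosampler, fixed to the bench. Origin on the bench under the carousel's axis; x axis points to the column that the arm swings about (its axis at x 160 mm, y 0; 24 in radius, 210 high), away from the robot give or take 0.2 rad; y axis towards the rinse-pot side. White round foot, radius 108, 18 high; white housing x 108 to 225 (71 to 225 under the rinse pot), y -98 to 188 mm, 40 high.
- carousel: Round grey carousel, radius 101, lying fixed (it does not turn) on the sampler's foot at any index angle: a disc 12 mm thick with six cup wells on a circle of radius 70 mm, 60 degrees apart. Origin at the centre of its underside, 18 mm above the bench. A hub knob 16 mm high stands on the disc in the middle.
- well0 (a point): Centre of the floor of a carousel well, 30 mm above the bench. The well is 42 mm inside, 47 mm outside, its rim 18 mm above this floor.
- well1 (a point): Centre of the floor of a carousel well, 30 mm above the bench. The well is 42 mm inside, 47 mm outside, its rim 18 mm above this floor.
- well2 (a point): Centre of the floor of a carousel well, 30 mm above the bench. The well is 42 mm inside, 47 mm outside, its rim 18 mm above this floor.
- well3 (a point): Centre of the floor of a carousel well, 30 mm above the bench. The well is 42 mm inside, 47 mm outside, its rim 18 mm above this floor.
- well4 (a point): Centre of the floor of a carousel well, 30 mm above the bench. The well is 42 mm inside, 47 mm outside, its rim 18 mm above this floor.
- well5 (a point): Centre of the floor of a carousel well, 30 mm above the bench. The well is 42 mm inside, 47 mm outside, its rim 18 mm above this floor.
- swing (a joint): Swing of the arm about the column, rad. 0: it points straight across the carousel (sampler's -x). Growing: counter-clockwise from above, towards the sampler's -y, to the service stop at 1.5, clear of the carousel; negative: towards the rinse pot (pot at -1.20, stop at -1.6). Stays where it is left; about 1 N at the nut moves it.
- clamp_nut (a point): Knurled steel clamp nut on the arm's head, the handle to pinch from above: upright cylinder, diameter 18, from 195 to 229 mm above the bench; this point is on its axis, 219 mm above the bench, 165 mm from the column's axis. It may turn in the fingers as the arm swings.
- probe_tip (a point): Lower end of the steel probe below the arm's grey head block (28 x 30 mm, 161 to 195 mm above the bench; the white boom behind it is 22 wide, 172 to 190 mm above the bench), straight under the nut, 133 mm above the bench, above the vials' tops.
- rinse_mouth (a point): Centre of the mouth of the rinse pot, a grey open cup (38 outside, 32 inside) on the sampler's housing, its rim 86 mm above the bench; on the circle that the probe travels.
- used0: Used vial with a tall narrow ribbed cap, standing in a carousel well at the start; may be absent. White plastic; body diameter 36, 54 high; cap diameter 27, its top 81 mm above the underside. Origin at the centre of the underside, z along the vial's axis. About 70 g, weight low down.
- used1: Used vial with a tall narrow ribbed cap, standing in a carousel well at the start; may be absent. White plastic; body diameter 36, 54 high; cap diameter 27, its top 81 mm above the underside. Origin at the centre of the underside, z along the vial's axis. About 70 g, weight low down.
- fresh0: Fresh vial with a low flat cap, standing on the blue mat at the start; may be absent. White plastic; body diameter 36, 54 high; cap diameter 31, its top 63 mm above the underside. Origin at the centre of the underside, z along the vial's axis. About 70 g, weight low down.
- fresh1: Fresh vial with a low flat cap, standing on the blue mat at the start; may be absent. White plastic; body diameter 36, 54 high; cap diameter 31, its top 63 mm above the underside. Origin at the centre of the underside, z along the vial's axis. About 70 g, weight low down.
- fresh2: Fresh vial with a low flat cap, standing on the blue mat at the start; may be absent. White plastic; body diameter 36, 54 high; cap diameter 31, its top 63 mm above the underside. Origin at the centre of the underside, z along the vial's axis. About 70 g, weight low down.
- fresh3: Fresh vial with a low flat cap, standing on the blue mat at the start; may be absent. White plastic; body diameter 36, 54 high; cap diameter 31, its top 63 mm above the underside. Origin at the centre of the underside, z along the vial's axis. About 70 g, weight low down.
- mat: Thin flat blue bench mat, 180 x 190 mm, level with the bench, where the fresh vials stand; it changes sides with the tray. Origin at its centre.
- tray: Waste tray: shallow open metal tray, 170 (its x) x 120 (its y) x 26 mm high, walls 4 mm, floor 4 mm, fixed to the bench. Origin at the centre of its underside.
- flask: Small conical glass flask, foot diameter 64, 98 mm high; bystander. Origin at the centre of its underside.
- wash_bottle: White plastic bottle, diameter 60, 150 mm high; bystander. Origin at the centre of its underside.
- spare_cap: Loose white vial cap, diameter 27, 18 mm high, on the bench; bystander. Origin at the centre of its underside.
Mind the look-alikes: they are no part of the job. Leave any pink look-alike of the fresh2 alone.

How it is judged (in metres and radians):
On the way, in this order (a step that is already met when the one before it is completed fails the run):
1. the arm is swung out to its service stop, clear of the carousel (value of joint swing above 1.35 rad), for 0.2 s.
2. with the arm still swung out, the used vials stand in the waste tray and all fresh vials stand fully down in carousel wells (value of joint swing above 1.2 rad and (distance between fresh0 and well0 below 0.008 m or distance between fresh0 and well1 below 0.008 m or distance between fresh0 and well2 below 0.008 m or distance between fresh0 and well3 below 0.008 m or distance between fresh0 and well4 below 0.008 m or distance between fresh0 and well5 below 0.008 m) and angle between each of fresh0, fresh1, fresh2, fresh3, used0, used1's own z axis and vertical below 0.12 rad and linear speed of each of fresh0, fresh1, fresh2, fresh3, used0, used1 below 0.02 m/s and (distance between fresh1 and well0 below 0.008 m or distance between fresh1 and well1 below 0.008 m or distance between fresh1 and well2 below 0.008 m or distance between fresh1 and well3 below 0.008 m or distance between fresh1 and well4 below 0.008 m or distance between fresh1 and well5 below 0.008 m) and (distance between fresh2 and well0 below 0.008 m or distance between fresh2 and well1 below 0.008 m or distance between fresh2 and well2 below 0.008 m or distance between fresh2 and well3 below 0.008 m or distance between fresh2 and well4 below 0.008 m or distance between fresh2 and well5 below 0.008 m) and (distance between fresh3 and well0 below 0.008 m or distance between fresh3 and well1 below 0.008 m or distance between fresh3 and well2 below 0.008 m or distance between fresh3 and well3 below 0.008 m or distance between fresh3 and well4 below 0.008 m or distance between fresh3 and well5 below 0.008 m) and x of used0 in the frame of tray between -0.075 and 0.075 m and y of used0 in the frame of tray between -0.05 and 0.05 m and z of each of used0, used1 in the frame of tray below 0.012 m and x of used1 in the frame of tray between -0.075 and 0.075 m and y of used1 in the frame of tray between -0.05 and 0.05 m), for 0.3 s.
3. the arm is swung back until its probe is over the mouth of the rinse pot (horizontal distance between probe_tip and rinse_mouth below 0.011 m and velocity of joint swing between -0.03 and 0.03 rad/s), for 0.3 s.
At the end, for the whole second after the job is handed in: Probe tip within 11 mm horizontally of the centre of the rinse pot's mouth, arm at rest; each fresh vial upright (0.12 rad) with its underside within 8 mm of the floor centre of a carousel well; each used vial upright on the floor of the waste tray; all released and at rest (all of step 3 and (distance between fresh0 and well0 below 0.008 m or distance between fresh0 and well1 below 0.008 m or distance between fresh0 and well2 below 0.008 m or distance between fresh0 and well3 below 0.008 m or distance between fresh0 and well4 below 0.008 m or distance between fresh0 and well5 below 0.008 m) and angle between each of fresh0, fresh1, fresh2, fresh3, used0, used1's own z axis and vertical below 0.12 rad and linear speed of each of fresh0, fresh1, fresh2, fresh3, used0, used1 below 0.02 m/s and (distance between fresh1 and well0 below 0.008 m or distance between fresh1 and well1 below 0.008 m or distance between fresh1 and well2 below 0.008 m or distance between fresh1 and well3 below 0.008 m or distance between fresh1 and well4 below 0.008 m or distance between fresh1 and well5 below 0.008 m) and (distance between fresh2 and well0 below 0.008 m or distance between fresh2 and well1 below 0.008 m or distance between fresh2 and well2 below 0.008 m or distance between fresh2 and well3 below 0.008 m or distance between fresh2 and well4 below 0.008 m or distance between fresh2 and well5 below 0.008 m) and (distance between fresh3 and well0 below 0.008 m or distance between fresh3 and well1 below 0.008 m or distance between fresh3 and well2 below 0.008 m or distance between fresh3 and well3 below 0.008 m or distance between fresh3 and well4 below 0.008 m or distance between fresh3 and well5 below 0.008 m) and x of used0 in the frame of tray between -0.075 and 0.075 m and y of used0 in the frame of tray between -0.05 and 0.05 m and z of each of used0, used1 in the frame of tray below 0.012 m and x of used1 in the frame of tray between -0.075 and 0.075 m and y of used1 in the frame of tray between -0.05 and 0.05 m); the robot touches nothing.
It fails at once if a vial is knocked against the swing arm (contact force between any of fresh0, fresh1, fresh2, fresh3, used0, used1 and swing above 2 N).
It fails at once if the flask, the wash bottle or the spare cap is disturbed (distance of any of flask, wash_bottle, spare_cap from where it was at the start of the episode above 0.03 m or angle between any of flask, wash_bottle's own z axis and vertical above 0.5 rad).
Of fresh0, fresh1, fresh2, fresh3 only 3 to 4 are there at a start; the rules pass over those that are not, and their reading is None.
Of used0, used1 only 1 to 2 are there at a start; the rules pass over those that are not, and their reading is None.
At some moment in a run one of fresh0, fresh1, fresh2, fresh3 may be knocked a few centimetres aside while the robot is not near it.
It also fails if it takes over 210 s, if anything falls off the work surface, if the arm or the gripper's body presses on something with over 40 N, if the wrist force passes 120 N, or if a joint passes its speed limit or range.

## Working session

There is one attempt and no reset: what is moved stays moved. The work goes in short steps, Python scripts to look and compute and a tool call to move; the robot and the scene stay as the last step left them, time stands still between calls to the robot, and variables do not carry over. Pictures are saved under pics/ and viewed, at most 14 in all, crops included, and the job is handed in when it is done.

Besides the shell and the picture viewer there is one more tool, called after ">>>" in YAML: its name, and indented under it one key for each argument. step_arm: Moves the arm, as the interface text tells. Its arguments: {"type":"object","properties":{"moves":{"type":"array"},"grip":{"type":"number"}},"required":["moves"]}

```bash
ls; mkdir -p pics; python3 - <<'E'
from cell import env, optics
import cv2, numpy as np
print(env.state(), env.grip_depth)
for n in ("top","side"):
    d=optics.read_camera(n); cv2.imwrite(f"pics/{n}0.png",d["pixels"]); print(n,d["mtx"],d["view"])
E
```

```text
pics
{'t': 0.0, 'joints': array([-1.20662522e+00,  4.91573865e-01,  1.55944022e+00, -2.77458465e-05,
        1.09168770e+00, -1.05613786e-01]), 'qvel': array([ 2.86796612e-05, -1.02141766e-03,  1.02632964e-03,  6.88615670e-04,
        3.54874692e-05,  4.88352373e-04]), 'tau': array([ 4.03074046e-04, -6.12646294e+01, -2.58176529e+01,  6.92437193e-02,
        4.81948780e-02, -1.60191526e-04]), 'eef_pos': array([ 282.85589417, -557.06540511,  214.05603767]), 'tcp_rot': array([-3.14048711e+00, -9.24511491e-05,  4.69797644e-01]), 'ft_force': array([-0.32072195,  0.37991152,  0.7240124 ]), 'moment': array([0.01261625, 0.00707937, 0.02400931]), 'grip_force': 0.0, 'opening': 1.0002546732814936} -18.8
top [[491.8026991    0.         320.36226407]
 [  0.         491.8026991  204.63500946]
 [  0.           0.           1.        ]] [[-7.72667963e-03 -9.99765656e-01 -2.02220445e-02  2.33766747e+01]
 [-9.93613110e-01  9.95263586e-03 -1.12400769e-01  4.72321925e+02]
 [ 1.12575691e-01  1.92244038e-02 -9.93457164e-01  1.70931052e+03]
 [ 0.00000000e+00  0.00000000e+00  0.00000000e+00  1.00000000e+00]]
side [[367.67321641   0.         320.02963992]
 [  0.         367.67321641 206.15249186]
 [  0.           0.           1.        ]] [[-7.50514941e-01 -6.60605771e-01 -1.80925138e-02  3.63317285e+02]
 [-3.38393271e-01  4.07676787e-01 -8.48109446e-01  2.85132084e+02]
 [ 5.67641892e-01 -6.30396425e-01 -5.29512067e-01  7.71908493e+02]
 [ 0.00000000e+00  0.00000000e+00  0.00000000e+00  1.00000000e+00]]
```

View pics/top0.png

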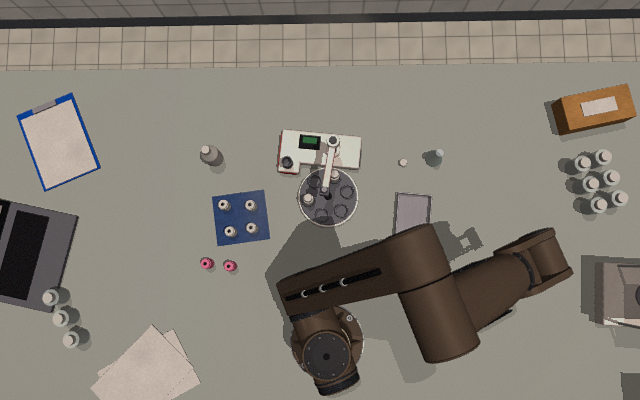

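View pics/side0.png

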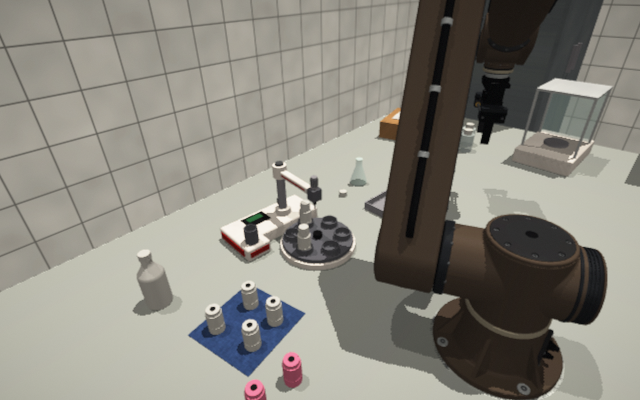

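The top view shows the sampler (carousel about (328,197), column about (333,141), pot about (288,161)). There are four fresh vials on the mat at (224,204), (250,204), (230,231) and (252,228), and used vials near (308,199) and (334,176). The tray is near (412,213), and the pink look-alikes are near (206,263) and (230,266). I'll zoom in for detail.

```bash
cat > h.py <<'E'
from cell import env, optics
import cv2, numpy as np
def cam(n): return optics.read_camera(n)
def ray(d,u,v,z):
    "pixel to world point on plane z"
    R=d["view"][:3,:3]; t=d["view"][:3,3]; c=-R.T@t
    r=R.T@np.linalg.solve(d["mtx"],[u,v,1.0]); return (c+r*(z-c[2])/r[2])[:3]
def proj(d,p):
    q=d["mtx"]@(d["view"][:3,:3]@np.asarray(p,float)+d["view"][:3,3]); return q[:2]/q[2]
def tri(d1,p1,d2,p2):
    P=[d["mtx"]@d["view"][:3] for d in (d1,d2)]
    X=cv2.triangulatePoints(P[0],P[1],np.array(p1,float),np.array(p2,float))[:,0]; return X[:3]/X[3]
E
python3 - <<'E'
import cv2
a=cv2.imread("pics/top0.png"); 
c=a[120:240,270:450]; cv2.imwrite("pics/c1.png",cv2.resize(c,None,fx=4.4,fy=4.4,interpolation=cv2.INTER_CUBIC))
c=a[185:285,190:290]; cv2.imwrite("pics/c2.png",cv2.resize(c,None,fx=6,fy=6,interpolation=cv2.INTER_CUBIC))
a=cv2.imread("pics/side0.png"); c=a[150:280,210:390]; cv2.imwrite("pics/c3.png",cv2.resize(c,None,fx=4.4,fy=4.4,interpolation=cv2.INTER_CUBIC))
E
```

```text
(no output)
```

View pics/c1.png

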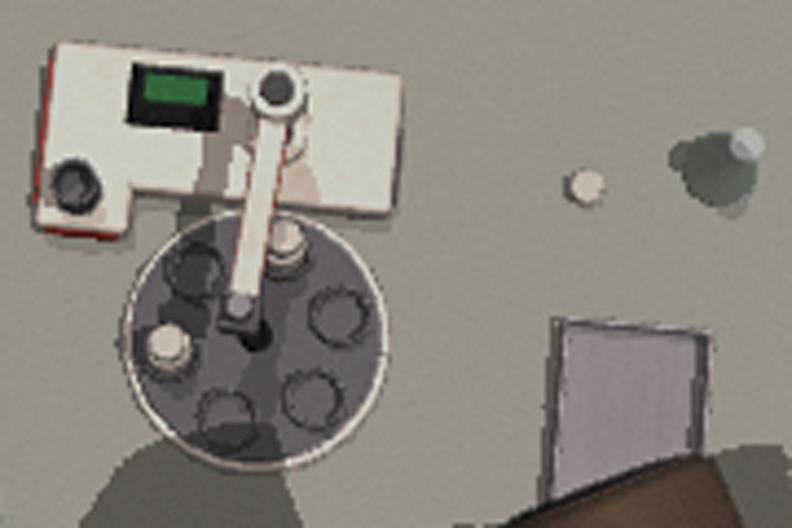

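View pics/c3.png

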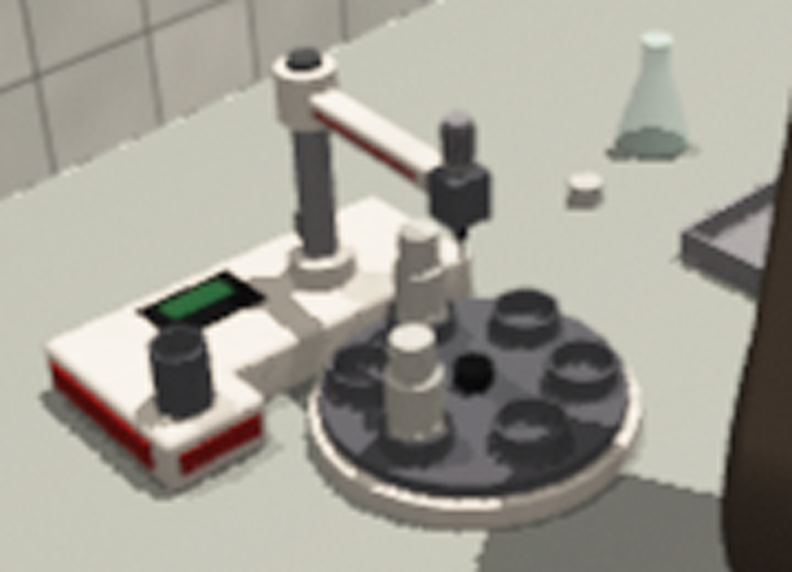

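View pics/c2.png

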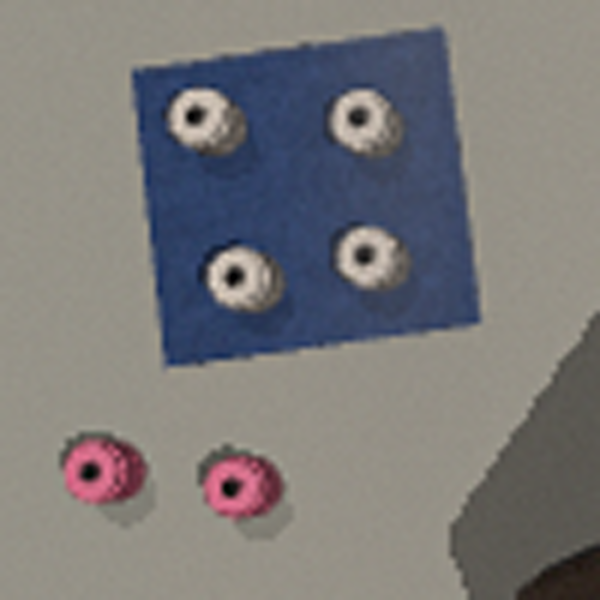

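The crops show two used vials in the carousel at c1 (167,345) and (288,240), with the arm near swing 0 and its nut at c1 (240,303). The four fresh vials on the mat have dark septum dots at c2 (195,116), (358,117), (233,276) and (363,256). Next I measure.

```bash
cat > m.py <<'E'
from h import *
from scipy.optimize import least_squares
T=cam("top"); S=cam("side")
t=lambda u,v:(u/4.4+270-.4,v/4.4+120-.4)
s=lambda u,v:(u/4.4+210-.4,v/4.4+150-.4)
m=lambda u,v:(u/6+190-.4,v/6+185-.4)
# carousel wells rims z=48
wt=[t(195,270),t(338,316),t(312,400),t(228,417)]
ws=[s(355,372),s(525,312),s(580,365),s(532,427)]
A=np.array([ray(T,*p,48)[:2] for p in wt]); B=np.array([ray(S,*p,48)[:2] for p in ws])
print("wells top",A.round(),"side",B.round(),"foot",ray(T,*t(256,339),18).round(1))
P=np.vstack([A,B])
def f(x):
    W=np.array([[x[0]+70*np.cos(x[2]+k*np.pi/3),x[1]+70*np.sin(x[2]+k*np.pi/3)] for k in range(6)])
    return np.concatenate([W[np.argmin(np.linalg.norm(W-p,axis=1))]-p for p in P])
best=min((least_squares(f,[*P.mean(0),a],loss="soft_l1",f_scale=3) for a in np.arange(0,1.05,.15)),key=lambda r:r.cost)
c=best.x; print("carousel",c,best.fun.reshape(-1,2).round(1))
for k in range(6): print("well",k,(c[:2]+70*np.array([np.cos(c[2]+k*np.pi/3),np.sin(c[2]+k*np.pi/3)])).round(1))
print("used tops",ray(T,*t(168,342),111).round(1),ray(T,*t(288,236),111).round(1), "side",ray(S,*s(412,338),111).round(1),ray(S,*s(418,233),111).round(1))
nut=tri(T,t(240,302),S,s(458,119)); print("nut",nut.round(1),ray(T,*t(240,302),229).round(1))
print("col",ray(T,*t(277,89),212).round(1),tri(T,t(277,89),S,s(304,56)).round(1))
print("pot",ray(T,*t(74,183),86).round(1),ray(S,*s(181,340),86).round(1))
for p in [(195,116),(358,117),(233,276),(363,256)]: print("fresh",ray(T,*m(*p),63).round(1))
print("cap",ray(T,*t(586,184),18).round(1),"flask",ray(T,*t(715,170),0).round(1),"tray corner",ray(T,*t(557,320),26).round(1),ray(T,*t(710,333),26).round(1))
# side view fresh caps
g=S["pixels"].astype(int); mk=((g[...,0]>g[...,2]+20)).astype(np.uint8); 
for p in [(195,116),(358,117),(233,276),(363,256)]: print(proj(S,ray(T,*m(*p),63)).round(1))
E
python3 m.py
```

```text
wells top [[554.  41.]
 [516. -73.]
 [449. -51.]
 [436.  15.]] side [[550.  49.]
 [511. -72.]
 [446. -48.]
 [428.  20.]] foot [501.8  -7.2  18. ]
carousel [499.39946769  -3.38985263  -1.36394501] [[-2.3  2.6]
 [-1.9  0.7]
 [-1.6  1.1]
 [-3.1  3. ]
 [ 1.2 -5.9]
 [ 2.6 -0.2]
 [ 1.7 -1.8]
 [ 4.6 -1.5]]
well 0 [513.8 -71.9]
well 1 [565.9 -25.2]
well 2 [551.5  43.3]
well 3 [485.   65.1]
well 4 [432.9  18.4]
well 5 [447.3 -50.1]
used tops [488.2  59.7 111. ] [569.3 -32.9 111. ] side [484.6  62.  111. ] [563.2 -26.2 111. ]
nut [500.6   2.4 226.3] [501.1   3.  229. ]
col [659.7 -25.  212. ] [660.2 -25.4 208.6]
pot [617.8 134.   86. ] [617.7 129.8  86. ]
fresh [474.3 359.6  63. ]
fresh [472.8 265.   63. ]
fresh [381.5 336.3  63. ]
fresh [392.3 261.4  63. ]
cap [ 625.9 -276.3   18. ] flask [ 639.9 -384.7    0. ] tray corner [ 513.7 -248.9   26. ] [ 501.9 -370.8   26. ]
[211.1 308.7]
[246.6 284.8]
[247.7 324.8]
[271.6 301. ]
```

```bash
cat > mv.py <<'E'
import sys, numpy as np
from cell import env
def show(*tg, ):
    "tool-frame offsets from the measured pose to world targets (x,y,z[,yaw])"
    s=env.state(); p=s["eef_pos"]; w=s["tcp_rot"][2]
    print("t",round(s["t"],1),"at",p.round(1),"yaw",round(w,3),"open",round(s["opening"]*95.1,1),"F",s["ft_force"].round(1))
    for g in tg:
        d=np.array(g[:3])-p; c,n=np.cos(w),np.sin(w)
        print(g,"-> tx %.1f ty %.1f tz %.1f roll %.3f"%(d[0]*c+d[1]*n,d[0]*n-d[1]*c,-d[2],-(g[3]-w) if len(g)>3 else 0))
if __name__=="__main__": show(*[tuple(map(float,a.split(","))) for a in sys.argv[1:]])
E
python3 mv.py 283,-557,295 400,-250,295 500.5,2.5,295 500.5,2.5,203
```

```text
t 0.2 at [ 282.9 -557.2  214.3] yaw 0.47 open 95.0 F [-0.3  0.3 -0.1]
(283.0, -557.0, 295.0) -> tx 0.1 ty -0.1 tz -80.7 roll 0.000
(400.0, -250.0, 295.0) -> tx 243.5 ty -220.9 tz -80.7 roll 0.000
(500.5, 2.5, 295.0) -> tx 447.4 ty -400.5 tz -80.7 roll 0.000
(500.5, 2.5, 203.0) -> tx 447.4 ty -400.5 tz 11.3 roll 0.000
```

>>> step_arm:
  moves:
    - {"tz": -40}
    - {"tz": -81}
    - {"tx": 60, "ty": -54, "tz": -81}
    - {"tx": 447, "ty": -400, "tz": -81}
    - {"tx": 447, "ty": -400, "tz": -81}
    - {"tx": 447, "ty": -400, "tz": -81}
    - {"tx": 447, "ty": -400, "tz": -81}
    - {"tx": 447, "ty": -400, "tz": -81}
    - {"tx": 447, "ty": -400, "tz": -81}
    - {"tx": 447, "ty": -400, "tz": -81}
    - {"tx": 447, "ty": -400, "tz": -81}
    - {"tx": 447, "ty": -400, "tz": -81}
  grip: 60

```text
validation failed for argument at $.mo...
```

```bash
python3 mv.py 500.5,2.5,295 500.5,2.5,203
```

```text
t 0.2 at [ 282.9 -557.2  214.3] yaw 0.47 open 95.0 F [-0.3  0.3 -0.1]
(500.5, 2.5, 295.0) -> tx 447.4 ty -400.5 tz -80.7 roll 0.000
(500.5, 2.5, 203.0) -> tx 447.4 ty -400.5 tz 11.3 roll 0.000
```

>>> step_arm:
  moves:
    - {"tx": 0, "ty": 0, "tz": -40, "roll": 0}
    - {"tx": 0, "ty": 0, "tz": -81, "roll": 0}
    - {"tx": 60, "ty": -54, "tz": -81, "roll": 0}
    - {"tx": 447, "ty": -400, "tz": -81, "roll": 0}
    - {"tx": 447, "ty": -400, "tz": -81, "roll": 0}
    - {"tx": 447, "ty": -400, "tz": -81, "roll": 0}
    - {"tx": 447, "ty": -400, "tz": -81, "roll": 0}
    - {"tx": 447, "ty": -400, "tz": -81, "roll": 0}
    - {"tx": 447, "ty": -400, "tz": -81, "roll": 0}
    - {"tx": 447, "ty": -400, "tz": -81, "roll": 0}
    - {"tx": 447, "ty": -400, "tz": -81, "roll": 0}
    - {"tx": 447, "ty": -400, "tz": -81, "roll": 0}
  grip: 60

```text
t: 1.2
eef_pos: [434.2, -167.0, 295.8]
tcp_rot: [3.141, -0.0, 0.469]
ft_force: [0.3, -0.3, -0.1]
opening: 0.632
grip_force: 0.0
```

```bash
python3 mv.py 500.5,2.5,295 500.5,2.5,203
```

```text
t 1.2 at [ 434.2 -167.   295.8] yaw 0.469 open 60.1 F [ 0.3 -0.3 -0.1]
(500.5, 2.5, 295.0) -> tx 135.8 ty -121.1 tz 0.8 roll 0.000
(500.5, 2.5, 203.0) -> tx 135.8 ty -121.1 tz 92.8 roll 0.000
```

>>> step_arm:
  moves:
    - {"tx": 0, "ty": 0, "tz": 0, "roll": 0}
    - {"tx": 0, "ty": 0, "tz": 0, "roll": 0}
    - {"tx": 0, "ty": 0, "tz": 0, "roll": 0}
    - {"tx": 0, "ty": 0, "tz": 0, "roll": 0}

```text
t: 1.53
eef_pos: [433.7, -169.9, 295.6]
tcp_rot: [3.141, 0.0, 0.469]
ft_force: [-0.1, -0.1, -0.6]
opening: 0.632
grip_force: 0.0
```

```bash
python3 mv.py 500.5,2.5,295 500.5,2.5,203
```

```text
t 1.5 at [ 433.7 -169.9  295.6] yaw 0.469 open 60.1 F [-0.1 -0.1 -0.6]
(500.5, 2.5, 295.0) -> tx 137.5 ty -123.7 tz 0.6 roll 0.000
(500.5, 2.5, 203.0) -> tx 137.5 ty -123.7 tz 92.6 roll 0.000
```

>>> step_arm:
  moves:
    - {"tx": 137.5, "ty": -123.7, "tz": 0, "roll": 0}
    - {"tx": 137.5, "ty": -123.7, "tz": 0, "roll": 0}
    - {"tx": 137.5, "ty": -123.7, "tz": 0, "roll": 0}
    - {"tx": 137.5, "ty": -123.7, "tz": 0, "roll": 0}
    - {"tx": 137.5, "ty": -123.7, "tz": 0, "roll": 0}
    - {"tx": 137.5, "ty": -123.7, "tz": 0, "roll": 0}
    - {"tx": 137.5, "ty": -123.7, "tz": 30, "roll": 0}
    - {"tx": 137.5, "ty": -123.7, "tz": 60, "roll": 0}
    - {"tx": 137.5, "ty": -123.7, "tz": 80, "roll": 0}
    - {"tx": 137.5, "ty": -123.7, "tz": 92, "roll": 0}
    - {"tx": 137.5, "ty": -123.7, "tz": 92, "roll": 0}
    - {"tx": 137.5, "ty": -123.7, "tz": 92, "roll": 0}

```text
t: 2.53
eef_pos: [500.6, 2.1, 203.5]
tcp_rot: [-3.141, 0.001, 0.468]
ft_force: [0.3, 0.0, -0.2]
opening: 0.629
grip_force: 0.0
```

>>> step_arm:
  moves:
    - {"tx": 0, "ty": 0, "tz": 0, "roll": 0}
    - {"tx": 0, "ty": 0, "tz": 0, "roll": 0}
    - {"tx": 0, "ty": 0, "tz": 0, "roll": 0}
    - {"tx": 0, "ty": 0, "tz": 0, "roll": 0}
    - {"tx": 0, "ty": 0, "tz": 0, "roll": 0}
    - {"tx": 0, "ty": 0, "tz": 0, "roll": 0}
  grip: 10

```text
t: 3.03
eef_pos: [500.6, 3.6, 203.9]
tcp_rot: [3.141, -0.0, 0.47]
ft_force: [-0.7, 0.2, 0.0]
opening: 0.266
grip_force: 0.0
```

```bash
python3 - <<'E'
from h import *
from mv import show
cc=np.array([660.2,-25.4])
p=env.state()["eef_pos"][:2]
d=p-cc; r=np.hypot(*d); a=np.arctan2(d[1],d[0]); print(r,a)
show(*[(cc[0]+r*np.cos(q),cc[1]+r*np.sin(q),203) for q in np.linspace(a%(2*np.pi),4.52-.03,13)[1:]])
S=cam("side"); cv2.imwrite("pics/s1.png",cv2.resize(S["pixels"][130:290,200:440],None,fx=3.3,fy=3.3))
E
```

```text
162.1915062103331 2.961589242160195
t 3.0 at [500.6   3.6 203.9] yaw 0.47 open 25.2 F [-0.7  0.2  0. ]
(np.float64(498.2331203427347), np.float64(-16.866853987804298), 203) -> tx -11.4 ty 17.2 tz 0.9 roll 0.000
(np.float64(498.4611889760042), np.float64(-37.50957040198705), 203) -> tx -20.6 ty 35.7 tz 0.9 roll 0.000
(np.float64(501.3095197063323), np.float64(-57.956104785801756), 203) -> tx -27.3 ty 55.2 tz 0.9 roll 0.000
(np.float64(506.7319679317814), np.float64(-77.87521148013352), 203) -> tx -31.5 ty 75.4 tz 0.9 roll 0.000
(np.float64(514.6406868611673), np.float64(-96.94418945887747), 203) -> tx -33.1 ty 96.0 tz 0.9 roll 0.000
(np.float64(524.9075506827832), np.float64(-114.8541102718305), 203) -> tx -32.0 ty 116.6 tz 0.9 roll 0.000
(np.float64(537.3662302765052), np.float64(-131.31482286390315), 203) -> tx -28.4 ty 137.0 tz 0.9 roll 0.000
(np.float64(551.8148878415478), np.float64(-146.0596541896928), 203) -> tx -22.2 ty 156.6 tz 0.9 roll 0.000
(np.float64(568.0194467853393), np.float64(-158.8497294707472), 203) -> tx -13.5 ty 175.4 tz 0.9 roll 0.000
(np.float64(585.7173838994355), np.float64(-169.47784210485818), 203) -> tx -2.5 ty 192.9 tz 0.9 roll 0.000
(np.float64(604.6219823870291), np.float64(-177.77181053262055), 203) -> tx 10.6 ty 208.8 tz 0.9 roll 0.000
(np.float64(624.4269768405566), np.float64(-183.5972676780811), 203) -> tx 25.6 ty 223.0 tz 0.9 roll 0.000
```

View pics/s1.png

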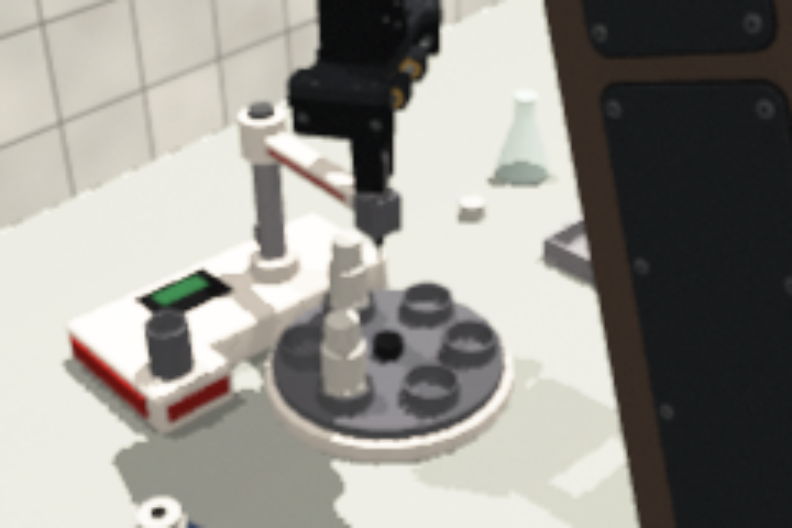

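The side view shows the fingers around the nut, with the head block below them and the arm still over the carousel. The fingers are still closing at this point.

>>> step_arm:
  moves:
    - {"tx": 0, "ty": 0, "tz": 0, "roll": 0}
    - {"tx": 0, "ty": 0, "tz": 0, "roll": 0}
    - {"tx": 0, "ty": 0, "tz": 0, "roll": 0}
    - {"tx": 0, "ty": 0, "tz": 0, "roll": 0}
  grip: 10

```text
t: 3.42
eef_pos: [500.7, 3.6, 203.7]
tcp_rot: [3.141, -0.0, 0.47]
ft_force: [0.9, -0.2, 2.4]
opening: 0.182
grip_force: 30.0
```

>>> step_arm:
  moves:
    - {"tx": -11.4, "ty": 17.2, "tz": 0, "roll": 0}
    - {"tx": -20.6, "ty": 35.7, "tz": 0, "roll": 0}
    - {"tx": -27.3, "ty": 55.2, "tz": 0, "roll": 0}
    - {"tx": -31.5, "ty": 75.4, "tz": 0, "roll": 0}
    - {"tx": -33.1, "ty": 96, "tz": 0, "roll": 0}
    - {"tx": -32, "ty": 116.6, "tz": 0, "roll": 0}
    - {"tx": -28.4, "ty": 137, "tz": 0, "roll": 0}
    - {"tx": -22.2, "ty": 156.6, "tz": 0, "roll": 0}
    - {"tx": -13.5, "ty": 175.4, "tz": 0, "roll": 0}
    - {"tx": -2.5, "ty": 192.9, "tz": 0, "roll": 0}
    - {"tx": 10.6, "ty": 208.8, "tz": 0, "roll": 0}
    - {"tx": 25.6, "ty": 223, "tz": 0, "roll": 0}

```text
t: 4.42
eef_pos: [624.7, -184.8, 204.0]
tcp_rot: [3.141, 0.001, 0.47]
ft_force: [-3.5, -1.3, 7.0]
opening: 0.184
grip_force: 30.0
```

>>> step_arm:
  moves:
    - {"tx": 0, "ty": 0, "tz": 0, "roll": 0}
    - {"tx": 0, "ty": 0, "tz": 0, "roll": 0}
    - {"tx": 0, "ty": 0, "tz": 0, "roll": 0}
    - {"tx": 0, "ty": 0, "tz": 0, "roll": 0}

```text
t: 4.75
eef_pos: [624.7, -184.7, 204.0]
tcp_rot: [3.14, -0.0, 0.469]
ft_force: [0.2, -4.8, 2.7]
opening: 0.181
grip_force: 30.0
```

>>> step_arm:
  moves:
    - {"tx": 3, "ty": 1.5, "tz": 0, "roll": 0}
    - {"tx": 5, "ty": 3, "tz": 0, "roll": 0}
    - {"tx": 5, "ty": 3, "tz": 0, "roll": 0}
    - {"tx": 5, "ty": 3, "tz": 0, "roll": 0}

```text
t: 5.08
eef_pos: [630.3, -185.9, 204.0]
tcp_rot: [3.139, 0.001, 0.47]
ft_force: [-0.9, -9.5, 3.9]
opening: 0.186
grip_force: 30.0
```

>>> step_arm:
  moves:
    - {"tx": 0, "ty": 0, "tz": 0, "roll": 0}
    - {"tx": 0, "ty": 0, "tz": 0, "roll": 0}
    - {"tx": 0, "ty": 0, "tz": 0, "roll": 0}
    - {"tx": 0, "ty": 0, "tz": -30, "roll": 0}
    - {"tx": 0, "ty": 0, "tz": -60, "roll": 0}
    - {"tx": 0, "ty": 0, "tz": -90, "roll": 0}
    - {"tx": 0, "ty": 0, "tz": -90, "roll": 0}
  grip: 60

```text
t: 5.67
eef_pos: [631.7, -184.3, 299.6]
tcp_rot: [3.135, -0.006, 0.47]
ft_force: [1.0, 0.2, -0.2]
opening: 0.604
grip_force: 0.0
```

```bash
python3 - <<'E'
from h import *
from mv import show
T=cam("top"); cv2.imwrite("pics/t2.png",T["pixels"]); S=cam("side"); cv2.imwrite("pics/s2.png",S["pixels"])
a=cv2.resize(T["pixels"][130:240,280:380],None,fx=4,fy=4,interpolation=cv2.INTER_CUBIC)
b=cv2.resize(S["pixels"][175:280,270:370],None,fx=4,fy=4,interpolation=cv2.INTER_CUBIC)
o=np.zeros((440,800,3),np.uint8); o[:,:400]=a; o[:420,400:]=b; cv2.imwrite("pics/tb2.png",o)
show()
E
```

```text
t 5.8 at [ 630.3 -183.9  294.4] yaw 0.47 open 59.3 F [ 0.5  0.2 -0.3]
```

View pics/tb2.png

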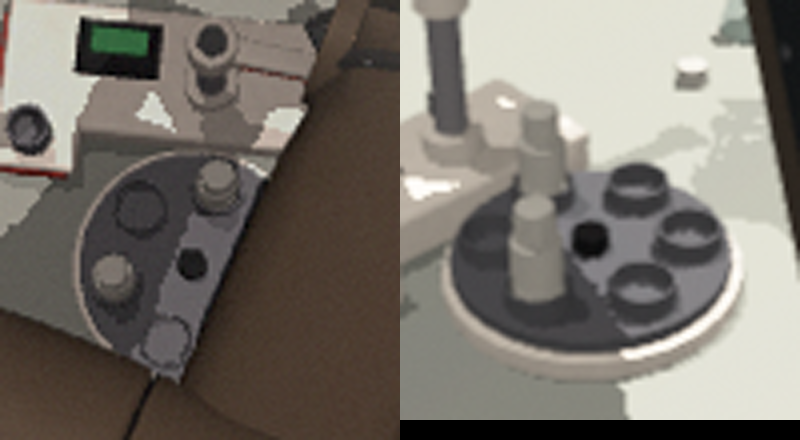

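The arm is out at its stop and the carousel is clear, with the used vials visible at top-crop (115,278) and (217,182). I'll pick the first one, near well 3.

```bash
python3 - <<'E'
from h import *
from mv import show
import m
T=m.T
tt=lambda u,v:(u/4+280-.4,v/4+130-.4)
print("used now",ray(T,*tt(111,270),111).round(1),ray(T,*tt(218,173),111).round(1),"hub",ray(T,*tt(192,264),46).round(1))
print("wells",ray(T,*tt(138,208),48).round(1),ray(T,*tt(167,340),48).round(1))
show((487,61,295,0),(487,61,55,0))
E
```

```text
wells top [[554.  41.]
 [516. -73.]
 [449. -51.]
 [436.  15.]] side [[550.  49.]
 [511. -72.]
 [446. -48.]
 [428.  20.]] foot [501.8  -7.2  18. ]
carousel [499.39946769  -3.38985263  -1.36394501] [[-2.3  2.6]
 [-1.9  0.7]
 [-1.6  1.1]
 [-3.1  3. ]
 [ 1.2 -5.9]
 [ 2.6 -0.2]
 [ 1.7 -1.8]
 [ 4.6 -1.5]]
well 0 [513.8 -71.9]
well 1 [565.9 -25.2]
well 2 [551.5  43.3]
well 3 [485.   65.1]
well 4 [432.9  18.4]
well 5 [447.3 -50.1]
used tops [488.2  59.7 111. ] [569.3 -32.9 111. ] side [484.6  62.  111. ] [563.2 -26.2 111. ]
nut [500.6   2.4 226.3] [501.1   3.  229. ]
col [659.7 -25.  212. ] [660.2 -25.4 208.6]
pot [617.8 134.   86. ] [617.7 129.8  86. ]
fresh [474.3 359.6  63. ]
fresh [472.8 265.   63. ]
fresh [381.5 336.3  63. ]
fresh [392.3 261.4  63. ]
cap [ 625.9 -276.3   18. ] flask [ 639.9 -384.7    0. ] tray corner [ 513.7 -248.9   26. ] [ 501.9 -370.8   26. ]
[211.1 308.7]
[246.6 284.8]
[247.7 324.8]
[271.6 301. ]
used now [488.9  61.2 111. ] [570.7 -29.7 111. ] hub [501.9  -6.7  46. ]
wells [551.6  40.1  48. ] [435.2  15.6  48. ]
t 5.9 at [ 629.8 -183.7  292.4] yaw 0.47 open 59.8 F [-0.1  0.3  0. ]
(487, 61, 295, 0) -> tx -16.5 ty -282.9 tz -2.6 roll 0.470
(487, 61, 55, 0) -> tx -16.5 ty -282.9 tz 237.4 roll 0.470
```

>>> step_arm:
  moves:
    - {"tx": -15.5, "ty": -282.9, "tz": 0, "roll": 0.47}
    - {"tx": -15.5, "ty": -282.9, "tz": 0, "roll": 0.47}
    - {"tx": -15.5, "ty": -282.9, "tz": 0, "roll": 0.47}
    - {"tx": -15.5, "ty": -282.9, "tz": 0, "roll": 0.47}
    - {"tx": -15.5, "ty": -282.9, "tz": 0, "roll": 0.47}
    - {"tx": -15.5, "ty": -282.9, "tz": 0, "roll": 0.47}
    - {"tx": -15.5, "ty": -282.9, "tz": 0, "roll": 0.47}
    - {"tx": -15.5, "ty": -282.9, "tz": 0, "roll": 0.47}
    - {"tx": -15.5, "ty": -282.9, "tz": 0, "roll": 0.47}
    - {"tx": -15.5, "ty": -282.9, "tz": 0, "roll": 0.47}
    - {"tx": -15.5, "ty": -282.9, "tz": 0, "roll": 0.47}
    - {"tx": -15.5, "ty": -282.9, "tz": 0, "roll": 0.47}
  grip: 64

```text
t: 6.87
eef_pos: [488.8, 60.2, 293.1]
tcp_rot: [3.141, 0.001, -0.002]
ft_force: [-0.4, -0.5, 0.3]
opening: 0.67
grip_force: 0.0
```

```bash
python3 - <<'E'
from mv import show
show((488.5,61,295,0),(488.5,61,55,0))
E
```

```text
t 6.9 at [488.8  60.2 293.1] yaw -0.002 open 63.8 F [-0.4 -0.5  0.3]
(488.5, 61, 295, 0) -> tx -0.3 ty -0.8 tz -1.9 roll -0.002
(488.5, 61, 55, 0) -> tx -0.3 ty -0.8 tz 238.1 roll -0.002
```

>>> step_arm:
  moves:
    - {"tx": 0, "ty": -1, "tz": 40, "roll": 0}
    - {"tx": 0, "ty": -1, "tz": 80, "roll": 0}
    - {"tx": 0, "ty": -1, "tz": 120, "roll": 0}
    - {"tx": 0, "ty": -1, "tz": 150, "roll": 0}
    - {"tx": 0, "ty": -1, "tz": 175, "roll": 0}
    - {"tx": 0, "ty": -1, "tz": 200, "roll": 0}
    - {"tx": 0, "ty": -1, "tz": 220, "roll": 0}
    - {"tx": 0, "ty": -1, "tz": 238, "roll": 0}
    - {"tx": 0, "ty": -1, "tz": 238, "roll": 0}
    - {"tx": 0, "ty": -1, "tz": 238, "roll": 0}

```text
t: 7.7
eef_pos: [488.3, 61.5, 55.0]
tcp_rot: [3.142, 0.002, -0.001]
ft_force: [0.1, -0.7, -0.0]
opening: 0.674
grip_force: 0.0
```

>>> step_arm:
  moves:
    - {"tx": 0, "ty": 0, "tz": 0, "roll": 0}
    - {"tx": 0, "ty": 0, "tz": 0, "roll": 0}
    - {"tx": 0, "ty": 0, "tz": 0, "roll": 0}
    - {"tx": 0, "ty": 0, "tz": 0, "roll": 0}
    - {"tx": 0, "ty": 0, "tz": 0, "roll": 0}
    - {"tx": 0, "ty": 0, "tz": 0, "roll": 0}
  grip: 20

```text
t: 8.2
eef_pos: [488.6, 62.1, 56.2]
tcp_rot: [3.141, -0.001, -0.0]
ft_force: [-0.5, -1.4, 6.1]
opening: 0.371
grip_force: 30.0
```

>>> step_arm:
  moves:
    - {"tx": 0, "ty": 0, "tz": -15, "roll": 0}
    - {"tx": 0, "ty": 0, "tz": -40, "roll": 0}
    - {"tx": 0, "ty": 0, "tz": -75, "roll": 0}
    - {"tx": 0, "ty": 0, "tz": -110, "roll": 0}
    - {"tx": -33, "ty": 367, "tz": -110, "roll": 0}
    - {"tx": -33, "ty": 367, "tz": -110, "roll": 0}
    - {"tx": -33, "ty": 367, "tz": -110, "roll": 0}
    - {"tx": -33, "ty": 367, "tz": -110, "roll": 0}
    - {"tx": -33, "ty": 367, "tz": -110, "roll": 0}
    - {"tx": -33, "ty": 367, "tz": -110, "roll": 0}
    - {"tx": -33, "ty": 367, "tz": -110, "roll": 0}
    - {"tx": -33, "ty": 367, "tz": -110, "roll": 0}

```text
t: 9.2
eef_pos: [457.6, -271.8, 165.8]
tcp_rot: [-3.142, -0.0, -0.0]
ft_force: [0.1, 0.1, -0.3]
opening: 0.372
grip_force: 30.0
```

>>> step_arm:
  moves:
    - {"tx": 0, "ty": 0, "tz": 0, "roll": 0}
    - {"tx": 0, "ty": 0, "tz": 0, "roll": 0}
    - {"tx": 0, "ty": 0, "tz": 0, "roll": 0}

```text
t: 9.45
eef_pos: [458.0, -269.5, 165.4]
tcp_rot: [-3.141, 0.001, -0.001]
ft_force: [-0.2, 1.4, -1.5]
opening: 0.373
grip_force: 30.0
```

```bash
python3 - <<'E'
from mv import show
from h import *
show((455,-305,160,0),(455,-305,30,0))
T=cam("top"); S=cam("side"); cv2.imwrite("pics/t3.png",T["pixels"]); cv2.imwrite("pics/s3.png",S["pixels"])
a=cv2.resize(T["pixels"][130:280,270:470],None,fx=4,fy=4,interpolation=cv2.INTER_CUBIC); cv2.imwrite("pics/c4.png",a)
E
```

```text
t 9.4 at [ 458.  -269.5  165.4] yaw -0.001 open 35.5 F [-0.2  1.4 -1.5]
(455, -305, 160, 0) -> tx -3.0 ty 35.5 tz 5.4 roll -0.001
(455, -305, 30, 0) -> tx -3.0 ty 35.5 tz 135.4 roll -0.001
```

View pics/c4.png

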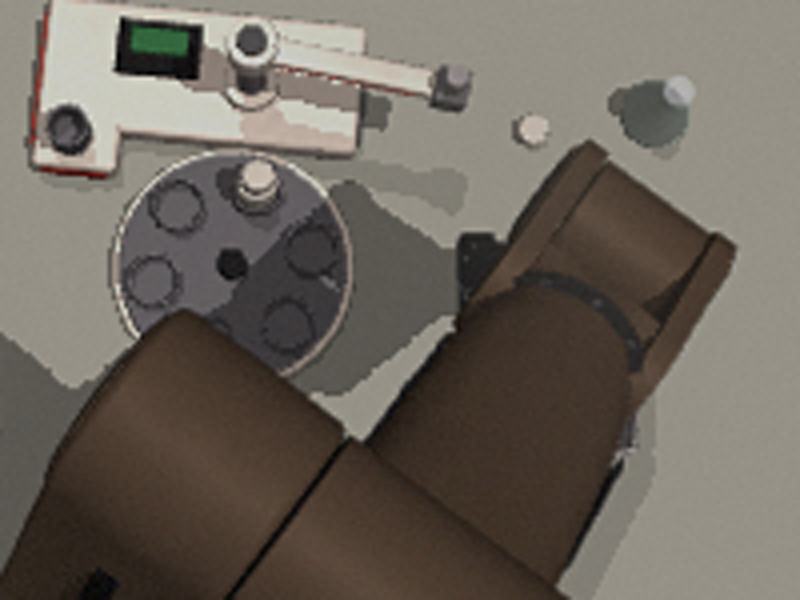

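The arm is fully out, with its head at crop (452,87). Well rims are visible at (177,208), (154,280), (312,249) and (288,326), the hub at (231,264), and the remaining used vial's cap at (258,175). Now I place used vial 1 in the tray.

>>> step_arm:
  moves:
    - {"tx": -3, "ty": 35.5, "tz": 20, "roll": 0}
    - {"tx": -3, "ty": 35.5, "tz": 50, "roll": 0}
    - {"tx": -3, "ty": 35.5, "tz": 80, "roll": 0}
    - {"tx": -3, "ty": 35.5, "tz": 105, "roll": 0}
    - {"tx": -3, "ty": 35.5, "tz": 122, "roll": 0}
    - {"tx": -3, "ty": 35.5, "tz": 130, "roll": 0}
    - {"tx": -3, "ty": 35.5, "tz": 135.5, "roll": 0}
    - {"tx": -3, "ty": 35.5, "tz": 135.5, "roll": 0}
    - {"tx": -3, "ty": 35.5, "tz": 135.5, "roll": 0}

```text
t: 10.3
eef_pos: [456.0, -305.0, 30.9]
tcp_rot: [3.141, -0.001, 0.001]
ft_force: [-1.0, -0.3, 0.6]
opening: 0.372
grip_force: 30.0
```

```bash
python3 - <<'E'
from mv import show
show((455,-305,29.5,0))
from h import *
from scipy.optimize import least_squares
T=cam("top"); S=cam("side")
q=lambda u,v:(u/4+270-.4,v/4+130-.4)
W={2:q(177,208),3:q(154,280),0:q(312,249),5:q(288,326)}
P={k:ray(T,*p,48)[:2] for k,p in W.items()}; print(P, "hub",ray(T,*q(231,264),46),"used",ray(T,*q(258,174),111))
f=lambda x:np.concatenate([x[:2]+70*np.array([np.cos(x[2]+k*np.pi/3),np.sin(x[2]+k*np.pi/3)])-p for k,p in P.items()])
r=least_squares(f,[501,-6,-1.36]); c=r.x; print(c,r.fun.round(1))
for k in range(6): print("well",k,(c[:2]+70*np.array([np.cos(c[2]+k*np.pi/3),np.sin(c[2]+k*np.pi/3)])).round(1))
E
```

```text
t 10.3 at [ 456.  -305.    30.9] yaw 0.001 open 35.4 F [-1.  -0.3  0.6]
(455, -305, 29.5, 0) -> tx -1.0 ty -0.0 tz 1.4 roll 0.001
{2: array([551.63040433,  40.98869148]), 3: array([488.24321247,  61.47761767]), 0: array([514.10869681, -76.73452046]), 5: array([446.74307906, -54.93956613])} hub [501.89709268  -5.87138427  46.        ] used [569.79758206 -29.72000096 111.        ]
[500.18134817  -7.30194437  -1.36959983] [ 1.  -1.9 -2.1 -0.2  0.1  0.8  1.   1.2]
well 0 [514.2 -75.9]
well 1 [566.6 -29.5]
well 2 [552.6  39.1]
well 3 [486.2  61.3]
well 4 [433.8  14.9]
well 5 [447.8 -53.7]
```

>>> step_arm:
  moves:
    - {"tx": 0, "ty": 0, "tz": 1, "roll": 0}
    - {"tx": 0, "ty": 0, "tz": 1, "roll": 0}
    - {"tx": 0, "ty": 0, "tz": 1, "roll": 0}
    - {"tx": 0, "ty": 0, "tz": 1, "roll": 0}
    - {"tx": 0, "ty": 0, "tz": -20, "roll": 0}
    - {"tx": 0, "ty": 0, "tz": -50, "roll": 0}
    - {"tx": 0, "ty": 0, "tz": -85, "roll": 0}
    - {"tx": 0, "ty": 0, "tz": -120, "roll": 0}
    - {"tx": 0, "ty": 0, "tz": -140, "roll": 0}
    - {"tx": 0, "ty": 0, "tz": -140, "roll": 0}
  grip: 55

```text
t: 11.23
eef_pos: [456.6, -306.4, 174.6]
tcp_rot: [3.137, -0.005, -0.0]
ft_force: [0.7, -0.3, 1.0]
opening: 0.579
grip_force: 0.0
```

```bash
python3 mv.py 568,-30,165,0 568,-30,55,0
```

```text
t 11.2 at [ 456.6 -306.4  174.6] yaw -0.0 open 55.1 F [ 0.7 -0.3  1. ]
(568.0, -30.0, 165.0, 0.0) -> tx 111.3 ty -276.4 tz 9.6 roll -0.000
(568.0, -30.0, 55.0, 0.0) -> tx 111.3 ty -276.4 tz 119.6 roll -0.000
```

>>> step_arm:
  moves:
    - {"tx": 112, "ty": -275.5, "tz": 0, "roll": 0}
    - {"tx": 112, "ty": -275.5, "tz": 0, "roll": 0}
    - {"tx": 112, "ty": -275.5, "tz": 0, "roll": 0}
    - {"tx": 112, "ty": -275.5, "tz": 0, "roll": 0}
    - {"tx": 112, "ty": -275.5, "tz": 0, "roll": 0}
    - {"tx": 112, "ty": -275.5, "tz": 0, "roll": 0}
    - {"tx": 112, "ty": -275.5, "tz": 0, "roll": 0}
    - {"tx": 112, "ty": -275.5, "tz": 0, "roll": 0}
    - {"tx": 112, "ty": -275.5, "tz": 0, "roll": 0}
    - {"tx": 112, "ty": -275.5, "tz": 0, "roll": 0}
    - {"tx": 112, "ty": -275.5, "tz": 0, "roll": 0}
    - {"tx": 112, "ty": -275.5, "tz": 0, "roll": 0}
  grip: 64

```text
t: 12.23
eef_pos: [567.0, -31.3, 170.0]
tcp_rot: [3.141, 0.0, -0.002]
ft_force: [-0.3, 0.5, 0.1]
opening: 0.675
grip_force: 0.0
```

```bash
python3 mv.py 568,-30,165,0 568,-30,55,0; python3 - <<'E'
from h import *
T=cam("top");S=cam("side"); a=np.hstack([cv2.resize(T["pixels"][130:280,280:440],(400,375),interpolation=cv2.INTER_CUBIC),cv2.resize(S["pixels"][150:300,270:430],(400,375),interpolation=cv2.INTER_CUBIC)])
cv2.imwrite("pics/c5.png",a)
E
```

```text
t 12.2 at [567.  -31.3 170. ] yaw -0.002 open 64.1 F [-0.3  0.5  0.1]
(568.0, -30.0, 165.0, 0.0) -> tx 1.0 ty -1.3 tz 5.0 roll -0.002
(568.0, -30.0, 55.0, 0.0) -> tx 1.0 ty -1.3 tz 115.0 roll -0.002
```

View pics/c5.png

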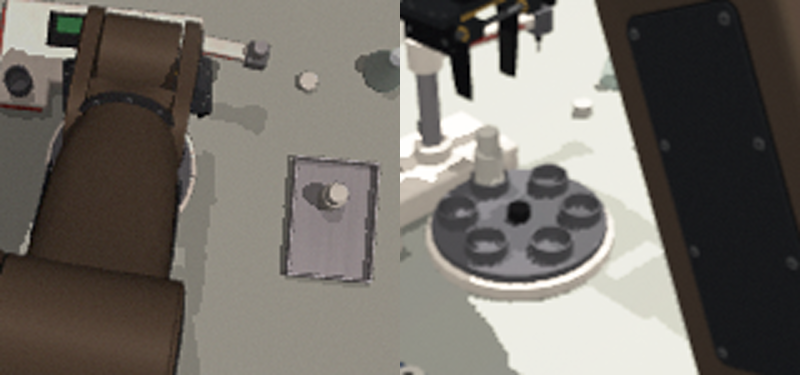

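Used vial 1 stands upright in the tray at top-crop (337,195), and the open fingers are above the second used vial. I'm descending on it.

>>> step_arm:
  moves:
    - {"tx": 1, "ty": -1, "tz": 20, "roll": 0}
    - {"tx": 1, "ty": -1, "tz": 40, "roll": 0}
    - {"tx": 1, "ty": -1, "tz": 60, "roll": 0}
    - {"tx": 1, "ty": -1, "tz": 75, "roll": 0}
    - {"tx": 1, "ty": -1, "tz": 90, "roll": 0}
    - {"tx": 1, "ty": -1, "tz": 100, "roll": 0}
    - {"tx": 1, "ty": -1, "tz": 108, "roll": 0}
    - {"tx": 1, "ty": -1, "tz": 114, "roll": 0}
    - {"tx": 1, "ty": -1, "tz": 114, "roll": 0}
    - {"tx": 1, "ty": -1, "tz": 114, "roll": 0}

```text
t: 13.17
eef_pos: [568.6, -29.0, 56.3]
tcp_rot: [3.141, -0.0, -0.0]
ft_force: [0.2, 0.6, 0.4]
opening: 0.673
grip_force: 0.0
```

>>> step_arm:
  moves:
    - {"tx": 0, "ty": 0, "tz": 0, "roll": 0}
    - {"tx": 0, "ty": 0, "tz": 0, "roll": 0}
    - {"tx": 0, "ty": 0, "tz": 0, "roll": 0}
    - {"tx": 0, "ty": 0, "tz": 0, "roll": 0}
    - {"tx": 0, "ty": 0, "tz": 0, "roll": 0}
    - {"tx": 0, "ty": 0, "tz": 0, "roll": 0}
  grip: 20

```text
t: 13.67
eef_pos: [568.6, -28.9, 56.4]
tcp_rot: [3.141, -0.0, -0.0]
ft_force: [-0.2, 0.0, 1.8]
opening: 0.372
grip_force: 30.0
```

>>> step_arm:
  moves:
    - {"tx": 0, "ty": 0, "tz": -15, "roll": 0}
    - {"tx": 0, "ty": 0, "tz": -45, "roll": 0}
    - {"tx": 0, "ty": 0, "tz": -80, "roll": 0}
    - {"tx": 0, "ty": 0, "tz": -110, "roll": 0}
    - {"tx": -173.5, "ty": 270, "tz": -110, "roll": 0}
    - {"tx": -173.5, "ty": 270, "tz": -110, "roll": 0}
    - {"tx": -173.5, "ty": 270, "tz": -110, "roll": 0}
    - {"tx": -173.5, "ty": 270, "tz": -110, "roll": 0}
    - {"tx": -173.5, "ty": 270, "tz": -110, "roll": 0}
    - {"tx": -173.5, "ty": 270, "tz": -110, "roll": 0}
    - {"tx": -173.5, "ty": 270, "tz": -110, "roll": 0}
    - {"tx": -173.5, "ty": 270, "tz": -110, "roll": 0}

```text
t: 14.67
eef_pos: [393.0, -301.0, 166.2]
tcp_rot: [3.141, 0.0, -0.001]
ft_force: [0.9, -0.2, -0.5]
opening: 0.374
grip_force: 30.0
```

>>> step_arm:
  moves:
    - {"tx": 0, "ty": 0, "tz": 0, "roll": 0}
    - {"tx": 0, "ty": 0, "tz": 0, "roll": 0}
    - {"tx": 0, "ty": 0, "tz": 0, "roll": 0}
    - {"tx": 0, "ty": 0, "tz": 0, "roll": 0}

```text
t: 15.0
eef_pos: [395.3, -298.0, 166.1]
tcp_rot: [-3.141, 0.0, 0.001]
ft_force: [0.0, 0.4, -1.0]
opening: 0.373
grip_force: 30.0
```

```bash
python3 mv.py 395,-299,165,0 395,-299,30.5,0
```

```text
t 15.0 at [ 395.3 -298.   166.1] yaw 0.001 open 35.4 F [ 0.   0.4 -1. ]
(395.0, -299.0, 165.0, 0.0) -> tx -0.3 ty 1.0 tz 1.1 roll 0.001
(395.0, -299.0, 30.5, 0.0) -> tx -0.3 ty 1.0 tz 135.6 roll 0.001
```

>>> step_arm:
  moves:
    - {"tx": 0, "ty": 1, "tz": 20, "roll": 0}
    - {"tx": 0, "ty": 1, "tz": 50, "roll": 0}
    - {"tx": 0, "ty": 1, "tz": 80, "roll": 0}
    - {"tx": 0, "ty": 1, "tz": 105, "roll": 0}
    - {"tx": 0, "ty": 1, "tz": 122, "roll": 0}
    - {"tx": 0, "ty": 1, "tz": 131, "roll": 0}
    - {"tx": 0, "ty": 1, "tz": 136, "roll": 0}
    - {"tx": 0, "ty": 1, "tz": 136, "roll": 0}
    - {"tx": 0, "ty": 1, "tz": 136, "roll": 0}

```text
t: 15.75
eef_pos: [395.6, -299.6, 30.7]
tcp_rot: [3.141, -0.001, 0.001]
ft_force: [0.0, -0.5, -1.1]
opening: 0.372
grip_force: 30.0
```

>>> step_arm:
  moves:
    - {"tx": 0, "ty": 0, "tz": 0, "roll": 0}
    - {"tx": 0, "ty": 0, "tz": 0, "roll": 0}
    - {"tx": 0, "ty": 0, "tz": 0, "roll": 0}
    - {"tx": 0, "ty": 0, "tz": 0, "roll": 0}
    - {"tx": 0, "ty": 0, "tz": -20, "roll": 0}
    - {"tx": 0, "ty": 0, "tz": -50, "roll": 0}
    - {"tx": 0, "ty": 0, "tz": -85, "roll": 0}
    - {"tx": 0, "ty": 0, "tz": -120, "roll": 0}
    - {"tx": 0, "ty": 0, "tz": -140, "roll": 0}
    - {"tx": 0, "ty": 0, "tz": -140, "roll": 0}
    - {"tx": 0, "ty": 0, "tz": -140, "roll": 0}
    - {"tx": 0, "ty": 0, "tz": -140, "roll": 0}
  grip: 55

```text
t: 16.75
eef_pos: [394.6, -299.6, 169.5]
tcp_rot: [-3.141, 0.001, -0.0]
ft_force: [-0.2, 0.4, -0.2]
opening: 0.581
grip_force: 0.0
```

```bash
cat > f.py <<'E'
from h import *
def fresh():
    "white vials (bright, desaturated) on/near the mat in the top view: cap centre from the septum dot"
    T=cam("top"); p=T["pixels"]; x0,y0,x1,y1=185,180,300,290
    c=cv2.resize(p[y0:y1,x0:x1],None,fx=8,fy=8,interpolation=cv2.INTER_CUBIC)
    g=cv2.cvtColor(c,cv2.COLOR_BGR2GRAY)
    for q in cv2.findContours((g<60).astype(np.uint8),cv2.RETR_LIST,cv2.CHAIN_APPROX_NONE)[0]:
        A=cv2.contourArea(q)
        if 100<A<1200:
            (u,v),r=cv2.minEnclosingCircle(q); m=cv2.moments(q); u,v=m["m10"]/m["m00"],m["m01"]/m["m00"]
            px=((u+.5)/8+x0-.5,(v+.5)/8+y0-.5)
            k=cv2.circle(np.zeros(g.shape,np.uint8),(int(u),int(v)),32,255,-1)&cv2.circle(np.full(g.shape,255,np.uint8),(int(u),int(v)),20,0,-1)
            col=cv2.mean(c,k)[:3]
            if r<22 and min(col)>110: print("fresh",ray(T,*px,63)[:2].round(1),"A",A,"col",np.round(col))
    return T
E
python3 - <<'E'
from f import *
T=fresh(); cv2.imwrite("pics/t6.png",T["pixels"])
from mv import show
show((474,357,170,0))
E
```

```text
fresh [381.3 335.8] A 286.5 col [176. 188. 200.]
fresh [393. 261.] A 394.0 col [118. 125. 133.]
fresh [472.6 265.7] A 248.0 col [170. 181. 192.]
fresh [474.6 360.1] A 268.0 col [173. 185. 197.]
t 16.8 at [ 394.5 -299.5  169.1] yaw -0.0 open 54.8 F [ 0.2  0.7 -0. ]
(474, 357, 170, 0) -> tx 79.4 ty -656.5 tz -0.9 roll -0.000
```

>>> step_arm:
  moves:
    - {"tx": 78.5, "ty": -565, "tz": 0, "roll": 0}
    - {"tx": 78.5, "ty": -565, "tz": 0, "roll": 0}
    - {"tx": 78.5, "ty": -565, "tz": 0, "roll": 0}
    - {"tx": 78.5, "ty": -565, "tz": 0, "roll": 0}
    - {"tx": 78.5, "ty": -565, "tz": 0, "roll": 0}
    - {"tx": 78.5, "ty": -565, "tz": 0, "roll": 0}
    - {"tx": 78.5, "ty": -565, "tz": 0, "roll": 0}
    - {"tx": 78.5, "ty": -565, "tz": 0, "roll": 0}
    - {"tx": 78.5, "ty": -565, "tz": 0, "roll": 0}
    - {"tx": 78.5, "ty": -565, "tz": 0, "roll": 0}
    - {"tx": 78.5, "ty": -565, "tz": 0, "roll": 0}
    - {"tx": 78.5, "ty": -565, "tz": 0, "roll": 0}
  grip: 64

```text
t: 17.8
eef_pos: [463.2, 197.5, 168.8]
tcp_rot: [3.141, 0.002, -0.0]
ft_force: [0.7, -0.6, -0.5]
opening: 0.674
grip_force: 0.0
```

>>> step_arm:
  moves:
    - {"tx": 0, "ty": 0, "tz": 0, "roll": 0}
    - {"tx": 0, "ty": 0, "tz": 0, "roll": 0}
    - {"tx": 0, "ty": 0, "tz": 0, "roll": 0}
    - {"tx": 0, "ty": 0, "tz": 0, "roll": 0}

```text
t: 18.13
eef_pos: [463.5, 194.3, 169.4]
tcp_rot: [3.141, 0.002, -0.001]
ft_force: [-1.0, -0.1, 0.9]
opening: 0.672
grip_force: 0.0
```

```bash
python3 mv.py 473,265,170,0 473,265,25,0
```

```text
t 18.1 at [463.5 194.3 169.4] yaw -0.001 open 63.9 F [-1.  -0.1  0.9]
(473.0, 265.0, 170.0, 0.0) -> tx 9.4 ty -70.7 tz -0.6 roll -0.001
(473.0, 265.0, 25.0, 0.0) -> tx 9.4 ty -70.7 tz 144.4 roll -0.001
```

>>> step_arm:
  moves:
    - {"tx": 5, "ty": -36, "tz": 0, "roll": 0}
    - {"tx": 9.5, "ty": -70.5, "tz": 5, "roll": 0}
    - {"tx": 9.5, "ty": -70.5, "tz": 35, "roll": 0}
    - {"tx": 9.5, "ty": -70.5, "tz": 70, "roll": 0}
    - {"tx": 9.5, "ty": -70.5, "tz": 100, "roll": 0}
    - {"tx": 9.5, "ty": -70.5, "tz": 125, "roll": 0}
    - {"tx": 9.5, "ty": -70.5, "tz": 138, "roll": 0}
    - {"tx": 9.5, "ty": -70.5, "tz": 144, "roll": 0}
    - {"tx": 9.5, "ty": -70.5, "tz": 144, "roll": 0}
    - {"tx": 9.5, "ty": -70.5, "tz": 144, "roll": 0}

```text
t: 18.97
eef_pos: [473.8, 265.2, 26.6]
tcp_rot: [-3.142, -0.0, -0.002]
ft_force: [-0.3, -0.1, 0.3]
opening: 0.675
grip_force: 0.0
```

>>> step_arm:
  moves:
    - {"tx": 0, "ty": 0, "tz": 0, "roll": 0}
    - {"tx": 0, "ty": 0, "tz": 0, "roll": 0}
    - {"tx": 0, "ty": 0, "tz": 0, "roll": 0}
    - {"tx": 0, "ty": 0, "tz": 0, "roll": 0}
    - {"tx": 0, "ty": 0, "tz": 0, "roll": 0}
    - {"tx": 0, "ty": 0, "tz": 0, "roll": 0}
  grip: 20

```text
t: 19.47
eef_pos: [473.4, 265.9, 26.5]
tcp_rot: [-3.142, -0.001, -0.0]
ft_force: [-0.3, -1.1, 5.2]
opening: 0.374
grip_force: 30.0
```

>>> step_arm:
  moves:
    - {"tx": 0, "ty": 0, "tz": -15, "roll": 0}
    - {"tx": 0, "ty": 0, "tz": -40, "roll": 0}
    - {"tx": 0, "ty": 0, "tz": -75, "roll": 0}
    - {"tx": 0, "ty": 0, "tz": -110, "roll": 0}
    - {"tx": 0, "ty": 0, "tz": -140, "roll": 0}
    - {"tx": 14.5, "ty": 203, "tz": -140, "roll": 0}
    - {"tx": 14.5, "ty": 203, "tz": -140, "roll": 0}
    - {"tx": 14.5, "ty": 203, "tz": -140, "roll": 0}
    - {"tx": 14.5, "ty": 203, "tz": -140, "roll": 0}
    - {"tx": 14.5, "ty": 203, "tz": -140, "roll": 0}
    - {"tx": 14.5, "ty": 203, "tz": -140, "roll": 0}
    - {"tx": 14.5, "ty": 203, "tz": -140, "roll": 0}

```text
t: 20.47
eef_pos: [487.8, 61.3, 166.1]
tcp_rot: [3.142, 0.0, -0.004]
ft_force: [0.5, 0.7, -2.0]
opening: 0.37
grip_force: 30.0
```

>>> step_arm:
  moves:
    - {"tx": 0, "ty": 0, "tz": 0, "roll": 0}
    - {"tx": 0, "ty": 0, "tz": 0, "roll": 0}
    - {"tx": 0, "ty": 0, "tz": 0, "roll": 0}
    - {"tx": 0, "ty": 0, "tz": 0, "roll": 0}

```text
t: 20.8
eef_pos: [487.7, 63.9, 166.1]
tcp_rot: [3.142, 0.0, 0.002]
ft_force: [-0.2, 0.1, -1.1]
opening: 0.374
grip_force: 30.0
```

```bash
python3 mv.py 487.5,62,165,0 487.5,62,56,0; python3 - <<'E'
from h import *
T=cam("top");S=cam("side"); a=np.hstack([cv2.resize(T["pixels"][180:290,190:350],(400,275),interpolation=cv2.INTER_CUBIC),cv2.resize(S["pixels"][170:280,250:410],(400,275),interpolation=cv2.INTER_CUBIC)])
cv2.imwrite("pics/c6.png",a)
E
```

```text
t 20.8 at [487.7  63.9 166.1] yaw 0.002 open 35.6 F [-0.2  0.1 -1.1]
(487.5, 62.0, 165.0, 0.0) -> tx -0.2 ty 1.9 tz 1.1 roll 0.002
(487.5, 62.0, 56.0, 0.0) -> tx -0.2 ty 1.9 tz 110.1 roll 0.002
```

View pics/c6.png

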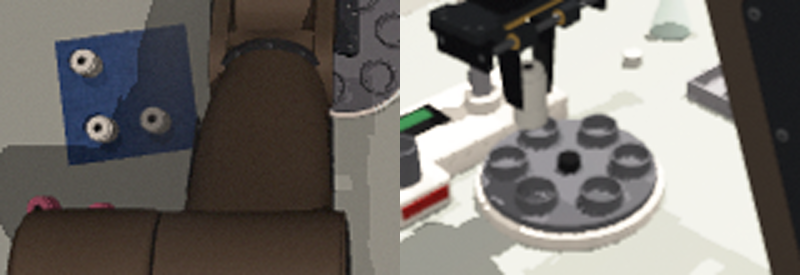

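The fresh vial is held upright above the carousel, and the three others are on the mat at top-crop (87,62), (100,127) and (155,120). I'm lowering into well 3.

>>> step_arm:
  moves:
    - {"tx": 0, "ty": 2, "tz": 25, "roll": 0}
    - {"tx": 0, "ty": 2, "tz": 55, "roll": 0}
    - {"tx": 0, "ty": 2, "tz": 75, "roll": 0}
    - {"tx": 0, "ty": 2, "tz": 86, "roll": 0}
    - {"tx": 0, "ty": 2, "tz": 92, "roll": 0}
    - {"tx": 0, "ty": 2, "tz": 97, "roll": 0}
    - {"tx": 0, "ty": 2, "tz": 101, "roll": 0}
    - {"tx": 0, "ty": 2, "tz": 101, "roll": 0}
    - {"tx": 0, "ty": 2, "tz": 101, "roll": 0}

```text
t: 21.65
eef_pos: [488.0, 61.0, 65.5]
tcp_rot: [3.142, -0.001, -0.0]
ft_force: [1.0, -0.0, -1.0]
opening: 0.376
grip_force: 30.0
```

```bash
python3 mv.py 487.5,62,56.5,0
```

```text
t 21.6 at [488.   61.   65.5] yaw -0.0 open 35.7 F [ 1. -0. -1.]
(487.5, 62.0, 56.5, 0.0) -> tx -0.5 ty -1.0 tz 9.0 roll -0.000
```

Inside the well with no force. I'll lower the rest of the way and release.

>>> step_arm:
  moves:
    - {"tx": 0, "ty": -0.5, "tz": 4, "roll": 0}
    - {"tx": 0, "ty": -0.5, "tz": 7, "roll": 0}
    - {"tx": 0, "ty": -0.5, "tz": 9, "roll": 0}
    - {"tx": 0, "ty": -0.5, "tz": 9, "roll": 0}
    - {"tx": 0, "ty": -0.5, "tz": 9, "roll": 0}

```text
t: 22.07
eef_pos: [487.9, 61.4, 56.4]
tcp_rot: [3.142, -0.001, -0.0]
ft_force: [-0.6, 0.5, 3.6]
opening: 0.376
grip_force: 30.0
```

>>> step_arm:
  moves:
    - {"tx": 0, "ty": 0, "tz": 0, "roll": 0}
    - {"tx": 0, "ty": 0, "tz": 0, "roll": 0}
    - {"tx": 0, "ty": 0, "tz": 0, "roll": 0}
    - {"tx": 0, "ty": 0, "tz": 0, "roll": 0}
    - {"tx": 0, "ty": 0, "tz": -20, "roll": 0}
    - {"tx": 0, "ty": 0, "tz": -50, "roll": 0}
    - {"tx": 0, "ty": 0, "tz": -80, "roll": 0}
    - {"tx": 0, "ty": 0, "tz": -110, "roll": 0}
    - {"tx": -95, "ty": -199, "tz": -110, "roll": 0}
    - {"tx": -95, "ty": -199, "tz": -110, "roll": 0}
    - {"tx": -95, "ty": -199, "tz": -110, "roll": 0}
    - {"tx": -95, "ty": -199, "tz": -110, "roll": 0}
  grip: 60

```text
t: 23.07
eef_pos: [415.0, 213.0, 166.3]
tcp_rot: [-3.142, -0.0, -0.001]
ft_force: [1.2, 0.0, 0.3]
opening: 0.631
grip_force: 0.0
```

>>> step_arm:
  moves:
    - {"tx": -20, "ty": -35, "tz": 0, "roll": 0}
    - {"tx": -20, "ty": -35, "tz": 0, "roll": 0}
    - {"tx": -20, "ty": -35, "tz": 0, "roll": 0}
    - {"tx": -20, "ty": -35, "tz": 0, "roll": 0}
    - {"tx": -20, "ty": -35, "tz": 0, "roll": 0}

```text
t: 23.48
eef_pos: [396.5, 246.0, 166.0]
tcp_rot: [3.141, -0.0, -0.001]
ft_force: [0.1, 0.4, -0.4]
opening: 0.634
grip_force: 0.0
```

```bash
python3 - <<'E'
from f import *
from mv import show
show((392.7,261.3,165,0),(392.7,261.3,26.5,0))
T=fresh();S=cam("side"); a=np.hstack([cv2.resize(T["pixels"][130:280,190:430],(400,250),interpolation=cv2.INTER_CUBIC),cv2.resize(S["pixels"][170:280,250:426],(400,250),interpolation=cv2.INTER_CUBIC)])
cv2.imwrite("pics/c7.png",a)
E
```

```text
t 23.5 at [396.5 246.  166. ] yaw -0.001 open 60.3 F [ 0.1  0.4 -0.4]
(392.7, 261.3, 165, 0) -> tx -3.9 ty -15.3 tz 1.0 roll -0.001
(392.7, 261.3, 26.5, 0) -> tx -3.9 ty -15.3 tz 139.5 roll -0.001
```

View pics/c7.png

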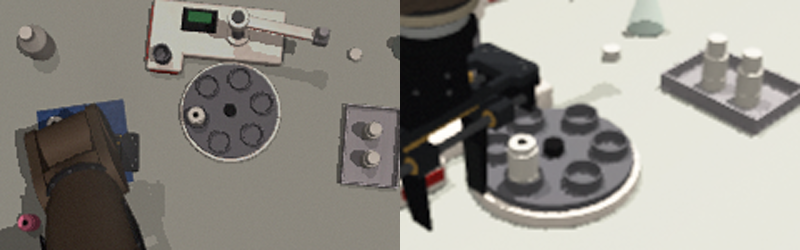

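Both used vials stand in the tray and a fresh vial is seated in well 3 at top-crop (197,116). Next is the vial at (393,261).

>>> step_arm:
  moves:
    - {"tx": -4, "ty": -15.5, "tz": 10, "roll": 0}
    - {"tx": -4, "ty": -15.5, "tz": 35, "roll": 0}
    - {"tx": -4, "ty": -15.5, "tz": 70, "roll": 0}
    - {"tx": -4, "ty": -15.5, "tz": 100, "roll": 0}
    - {"tx": -4, "ty": -15.5, "tz": 122, "roll": 0}
    - {"tx": -4, "ty": -15.5, "tz": 134, "roll": 0}
    - {"tx": -4, "ty": -15.5, "tz": 139.5, "roll": 0}
    - {"tx": -4, "ty": -15.5, "tz": 139.5, "roll": 0}
    - {"tx": -4, "ty": -15.5, "tz": 139.5, "roll": 0}

```text
t: 24.33
eef_pos: [392.6, 262.0, 27.0]
tcp_rot: [-3.142, -0.0, -0.001]
ft_force: [-0.3, -0.3, 0.5]
opening: 0.632
grip_force: 0.0
```

>>> step_arm:
  moves:
    - {"tx": 0, "ty": 0, "tz": 0, "roll": 0}
    - {"tx": 0, "ty": 0, "tz": 0, "roll": 0}
    - {"tx": 0, "ty": 0, "tz": 0, "roll": 0}
    - {"tx": 0, "ty": 0, "tz": 0, "roll": 0}
    - {"tx": 0, "ty": 0, "tz": 0, "roll": 0}
    - {"tx": 0, "ty": 0, "tz": 0, "roll": 0}
  grip: 20

```text
t: 24.83
eef_pos: [392.2, 262.4, 27.1]
tcp_rot: [-3.141, -0.001, -0.0]
ft_force: [-0.2, -1.8, 5.8]
opening: 0.374
grip_force: 30.0
```

```bash
python3 - <<'E'
from f import *
from scipy.optimize import least_squares
from mv import show
T=cam("top"); p=T["pixels"]; x0,y0=295,165
# dark hub and bright foot rim of the carousel; full view now
c=cv2.resize(p[165:230,295:362],None,fx=8,fy=8,interpolation=cv2.INTER_CUBIC); cv2.imwrite("pics/car.png",c)
show((434.5,15.5,165,0),(434.5,15.5,56.5,0))
g=cv2.GaussianBlur(cv2.cvtColor(c,cv2.COLOR_BGR2GRAY),(0,0),3)
for q in cv2.findContours((g<40).astype(np.uint8),cv2.RETR_EXTERNAL,cv2.CHAIN_APPROX_NONE)[0]:
    if cv2.contourArea(q)>300:
        (u,v),r=cv2.minEnclosingCircle(q); print("dark",ray(T,(u+.5)/8+x0-.5,(v+.5)/8+y0-.5,46)[:2].round(1),r)
E
```

```text
t 24.9 at [392.2 262.4  27.1] yaw -0.0 open 35.5 F [-0.5 -1.7  6.4]
(434.5, 15.5, 165, 0) -> tx 42.3 ty 246.9 tz -137.9 roll -0.000
(434.5, 15.5, 56.5, 0) -> tx 42.3 ty 246.9 tz -29.4 roll -0.000
dark [501.9  -6.3] 30.887210845947266
```

View pics/car.png

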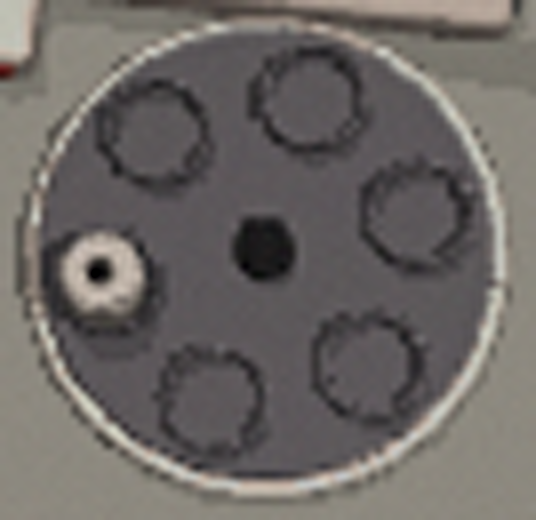

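The carousel is fully visible. Well rims are at (154,135), (308,99), (416,215), (368,366) and (211,399), the hub is at (264,249), and the fresh vial is in the left well.

```bash
python3 - <<'E'
from f import *
from scipy.optimize import least_squares
T=cam("top")
P={k:ray(T,(u+.5)/8+294.5,(v+.5)/8+164.5,47)[:2] for k,(u,v) in {2:(154,135),1:(308,99),0:(416,215),5:(368,366),4:(211,399)}.items()}
f=lambda x:np.concatenate([x[:2]+70*np.array([np.cos(x[2]+k*np.pi/3),np.sin(x[2]+k*np.pi/3)])-p for k,p in P.items()])
r=least_squares(f,[501,-6,-1.36]); c=r.x; print(c,r.fun.round(1))
for k in range(6): print("well",k,(c[:2]+70*np.array([np.cos(c[2]+k*np.pi/3),np.sin(c[2]+k*np.pi/3)])).round(1))
print("fresh in 3",ray(T,99.5/8+294.5,270.5/8+164.5,93))
E
```

```text
[501.36745871  -4.87577235  -1.36386403] [ 1.1  0.7  0.3 -0.1  0.  -0.2 -0.4 -0.2 -1.  -0.1]
well 0 [515.7 -73.4]
well 1 [567.9 -26.7]
well 2 [553.5  41.8]
well 3 [487.   63.6]
well 4 [434.8  16.9]
well 5 [449.2 -51.6]
fresh in 3 [487.11838121  63.41438558  93.        ]
```

>>> step_arm:
  moves:
    - {"tx": 0, "ty": 0, "tz": -15, "roll": 0}
    - {"tx": 0, "ty": 0, "tz": -40, "roll": 0}
    - {"tx": 0, "ty": 0, "tz": -75, "roll": 0}
    - {"tx": 0, "ty": 0, "tz": -110, "roll": 0}
    - {"tx": 0, "ty": 0, "tz": -138, "roll": 0}
    - {"tx": 42, "ty": 246, "tz": -138, "roll": 0}
    - {"tx": 42, "ty": 246, "tz": -138, "roll": 0}
    - {"tx": 42, "ty": 246, "tz": -138, "roll": 0}
    - {"tx": 42, "ty": 246, "tz": -138, "roll": 0}
    - {"tx": 42, "ty": 246, "tz": -138, "roll": 0}
    - {"tx": 42, "ty": 246, "tz": -138, "roll": 0}
    - {"tx": 42, "ty": 246, "tz": -138, "roll": 0}

```text
t: 25.93
eef_pos: [435.2, 10.8, 164.8]
tcp_rot: [3.141, -0.001, -0.006]
ft_force: [0.3, -0.1, 0.1]
opening: 0.372
grip_force: 30.0
```

>>> step_arm:
  moves:
    - {"tx": 0, "ty": 0, "tz": 0, "roll": 0}
    - {"tx": 0, "ty": 0, "tz": 0, "roll": 0}
    - {"tx": 0, "ty": 0, "tz": 0, "roll": 0}
    - {"tx": 0, "ty": 0, "tz": 0, "roll": 0}

```text
t: 26.27
eef_pos: [433.7, 17.6, 164.6]
tcp_rot: [3.142, 0.0, 0.002]
ft_force: [-0.6, 0.3, -0.8]
opening: 0.373
grip_force: 30.0
```

```bash
python3 mv.py 434.5,15.5,165,0 434.5,15.5,66,0 434.5,15.5,56.5,0
```

```text
t 26.3 at [433.7  17.6 164.6] yaw 0.002 open 35.5 F [-0.6  0.3 -0.8]
(434.5, 15.5, 165.0, 0.0) -> tx 0.8 ty 2.1 tz -0.4 roll 0.002
(434.5, 15.5, 66.0, 0.0) -> tx 0.8 ty 2.1 tz 98.6 roll 0.002
(434.5, 15.5, 56.5, 0.0) -> tx 0.8 ty 2.1 tz 108.1 roll 0.002
```

>>> step_arm:
  moves:
    - {"tx": 1, "ty": 0, "tz": 25, "roll": 0}
    - {"tx": 1, "ty": 0, "tz": 55, "roll": 0}
    - {"tx": 1, "ty": 0, "tz": 75, "roll": 0}
    - {"tx": 1, "ty": 0, "tz": 84, "roll": 0}
    - {"tx": 1, "ty": 0, "tz": 90, "roll": 0}
    - {"tx": 1, "ty": 0, "tz": 95, "roll": 0}
    - {"tx": 1, "ty": 0, "tz": 99, "roll": 0}
    - {"tx": 1, "ty": 0, "tz": 99, "roll": 0}
    - {"tx": 1, "ty": 0, "tz": 99, "roll": 0}

```text
t: 27.02
eef_pos: [437.4, 16.5, 67.0]
tcp_rot: [3.14, -0.006, 0.002]
ft_force: [2.6, -8.2, 9.7]
opening: 0.376
grip_force: 29.9
```

>>> step_arm:
  moves:
    - {"tx": 0, "ty": 0, "tz": 4, "roll": 0}
    - {"tx": 0, "ty": 0, "tz": 7, "roll": 0}
    - {"tx": 0, "ty": 0, "tz": 9, "roll": 0}
    - {"tx": 0, "ty": 0, "tz": 9, "roll": 0}
    - {"tx": 0, "ty": 0, "tz": 9, "roll": 0}

```text
t: 27.43
eef_pos: [437.8, 16.1, 57.3]
tcp_rot: [3.14, -0.007, 0.002]
ft_force: [7.6, -11.1, -6.9]
opening: 0.372
grip_force: 30.0
```

>>> step_arm:
  moves:
    - {"tx": 0, "ty": 0, "tz": 0, "roll": 0}
    - {"tx": 0, "ty": 0, "tz": 0, "roll": 0}
    - {"tx": 0, "ty": 0, "tz": 0, "roll": 0}
    - {"tx": 0, "ty": 0, "tz": 0, "roll": 0}
    - {"tx": 0, "ty": 0, "tz": -10, "roll": 0}
    - {"tx": 0, "ty": 0, "tz": -30, "roll": 0}
    - {"tx": 0, "ty": 0, "tz": -60, "roll": 0}
    - {"tx": 0, "ty": 0, "tz": -90, "roll": 0}
    - {"tx": 0, "ty": 0, "tz": -110, "roll": 0}
    - {"tx": 0, "ty": 0, "tz": -110, "roll": 0}
    - {"tx": 0, "ty": 0, "tz": -110, "roll": 0}
  grip: 56

```text
t: 28.35
eef_pos: [435.1, 16.5, 167.3]
tcp_rot: [3.141, -0.002, 0.0]
ft_force: [-0.7, 0.8, -0.4]
opening: 0.587
grip_force: 0.0
```

```bash
python3 - <<'E'
from f import *
from mv import show
show((375,325,165,0),(474.5,359.5,165,0))
T=fresh();S=cam("side"); a=np.hstack([cv2.resize(T["pixels"][130:280,190:430],(400,250),interpolation=cv2.INTER_CUBIC),cv2.resize(S["pixels"][180:290,250:426],(400,250),interpolation=cv2.INTER_CUBIC)])
cv2.imwrite("pics/c8.png",a)
E
```

```text
t 28.4 at [435.1  16.5 167.3] yaw 0.0 open 55.8 F [-0.7  0.8 -0.4]
(375, 325, 165, 0) -> tx -60.0 ty -308.5 tz 2.3 roll 0.000
(474.5, 359.5, 165, 0) -> tx 39.5 ty -343.0 tz 2.3 roll 0.000
fresh [381.3 335.8] A 307.0 col [169. 180. 192.]
fresh [474.6 360. ] A 278.5 col [165. 177. 189.]
```

View pics/c8.png

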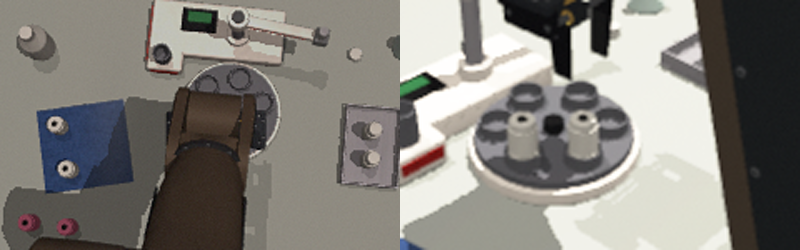

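Both vials look seated at equal height in wells 3 and 4, and the fresh vials at (381,336) and (474.5,360) have not moved. I'm going to the vial at (474.5,360) and will check the wells numerically.

```bash
cat > w.py <<'E'
from f import *
WELL={0:(515.7,-73.4),1:(567.9,-26.7),2:(553.5,41.8),3:(487,63.6),4:(434.8,16.9),5:(449.2,-51.6)}
def seated(n,name="top"):
    "cap-dot near the expected place of a seated vial: world xy at z=93 and offset"
    T=cam(name); u,v=proj(T,(*WELL[n],93)); x0,y0=int(u)-7,int(v)-7
    c=cv2.resize(T["pixels"][y0:y0+15,x0:x0+15],None,fx=8,fy=8,interpolation=cv2.INTER_CUBIC); g=cv2.cvtColor(c,cv2.COLOR_BGR2GRAY)
    for q in cv2.findContours((g<75).astype(np.uint8),cv2.RETR_LIST,cv2.CHAIN_APPROX_NONE)[0]:
        m=cv2.moments(q)
        if 60<m["m00"]<1500:
            px=((m["m10"]/m["m00"]+.5)/8+x0-.5,(m["m01"]/m["m00"]+.5)/8+y0-.5)
            print(name,"well",n,ray(T,*px,93)[:2].round(1),"A",m["m00"],"px off",np.round(np.array(px)-(u,v),1))
E
python3 - <<'E'
from w import *
for n in (3,4): seated(n,"side")
E
```

```text
side well 3 [483.6  93.8] A 95.5 px off [-7.2  5.8]
side well 3 [485.7  62.1] A 291.0 px off [ 0.8 -0.1]
side well 3 [505.   69.9] A 504.5 px off [-6.6 -1.5]
side well 4 [433.6  15.3] A 295.0 px off [ 0.8 -0.1]
```

>>> step_arm:
  moves:
    - {"tx": 39.5, "ty": -343, "tz": 0, "roll": 0}
    - {"tx": 39.5, "ty": -343, "tz": 0, "roll": 0}
    - {"tx": 39.5, "ty": -343, "tz": 0, "roll": 0}
    - {"tx": 39.5, "ty": -343, "tz": 0, "roll": 0}
    - {"tx": 39.5, "ty": -343, "tz": 0, "roll": 0}
    - {"tx": 39.5, "ty": -343, "tz": 0, "roll": 0}
    - {"tx": 39.5, "ty": -343, "tz": 0, "roll": 0}
    - {"tx": 39.5, "ty": -343, "tz": 0, "roll": 0}
    - {"tx": 39.5, "ty": -343, "tz": 0, "roll": 0}
    - {"tx": 39.5, "ty": -343, "tz": 0, "roll": 0}
    - {"tx": 39.5, "ty": -343, "tz": 0, "roll": 0}
    - {"tx": 39.5, "ty": -343, "tz": 0, "roll": 0}
  grip: 64

```text
t: 29.55
eef_pos: [474.2, 358.1, 165.8]
tcp_rot: [3.14, 0.001, -0.001]
ft_force: [0.3, -0.6, 0.4]
opening: 0.673
grip_force: 0.0
```

>>> step_arm:
  moves:
    - {"tx": 0, "ty": 0, "tz": 0, "roll": 0}
    - {"tx": 0, "ty": 0, "tz": 0, "roll": 0}
    - {"tx": 0, "ty": 0, "tz": 0, "roll": 0}
    - {"tx": 0, "ty": 0, "tz": 0, "roll": 0}

```text
t: 29.88
eef_pos: [474.7, 358.7, 166.8]
tcp_rot: [-3.142, -0.0, -0.001]
ft_force: [0.1, 0.2, 0.4]
opening: 0.676
grip_force: 0.0
```

```bash
python3 mv.py 474.5,360.5,165,0 474.5,360.5,26.5,0;python3 - <<'E'
from w import *
for n in (3,4): seated(n,"top"); seated(n,"side")
E
```

```text
t 29.9 at [474.7 358.7 166.8] yaw -0.001 open 64.3 F [0.1 0.2 0.4]
(474.5, 360.5, 165.0, 0.0) -> tx -0.2 ty -1.8 tz 1.8 roll -0.001
(474.5, 360.5, 26.5, 0.0) -> tx -0.2 ty -1.8 tz 140.3 roll -0.001
top well 3 [486.8  63.5] A 387.5 px off [0.  0.1]
side well 3 [483.6  94. ] A 77.5 px off [-7.3  5.9]
side well 3 [485.8  62.2] A 110.0 px off [ 0.7 -0.1]
side well 3 [505.4  69.9] A 429.0 px off [-6.7 -1.6]
top well 4 [434.7  16.4] A 381.0 px off [0.1 0. ]
top well 4 [459.5  42.8] A 97.0 px off [-7.7 -7.2]
side well 4 [433.8  15.1] A 114.5 px off [ 0.8 -0.2]
```

>>> step_arm:
  moves:
    - {"tx": 0, "ty": -2, "tz": 20, "roll": 0}
    - {"tx": 0, "ty": -2, "tz": 50, "roll": 0}
    - {"tx": 0, "ty": -2, "tz": 80, "roll": 0}
    - {"tx": 0, "ty": -2, "tz": 105, "roll": 0}
    - {"tx": 0, "ty": -2, "tz": 123, "roll": 0}
    - {"tx": 0, "ty": -2, "tz": 135, "roll": 0}
    - {"tx": 0, "ty": -2, "tz": 140, "roll": 0}
    - {"tx": 0, "ty": -2, "tz": 140, "roll": 0}
    - {"tx": 0, "ty": -2, "tz": 140, "roll": 0}

```text
t: 30.83
eef_pos: [474.9, 361.5, 27.3]
tcp_rot: [-3.141, -0.001, -0.0]
ft_force: [0.1, 0.4, 0.9]
opening: 0.67
grip_force: 0.0
```

>>> step_arm:
  moves:
    - {"tx": 0, "ty": 0, "tz": 0, "roll": 0}
    - {"tx": 0, "ty": 0, "tz": 0, "roll": 0}
    - {"tx": 0, "ty": 0, "tz": 0, "roll": 0}
    - {"tx": 0, "ty": 0, "tz": 0, "roll": 0}
    - {"tx": 0, "ty": 0, "tz": 0, "roll": 0}
    - {"tx": 0, "ty": 0, "tz": 0, "roll": 0}
  grip: 20

```text
t: 31.33
eef_pos: [474.6, 361.3, 27.0]
tcp_rot: [-3.142, -0.0, -0.0]
ft_force: [-0.6, -2.2, 4.9]
opening: 0.374
grip_force: 30.0
```

>>> step_arm:
  moves:
    - {"tx": 0, "ty": 0, "tz": -15, "roll": 0}
    - {"tx": 0, "ty": 0, "tz": -40, "roll": 0}
    - {"tx": 0, "ty": 0, "tz": -75, "roll": 0}
    - {"tx": 0, "ty": 0, "tz": -110, "roll": 0}
    - {"tx": 0, "ty": 0, "tz": -138, "roll": 0}
    - {"tx": 79, "ty": 318, "tz": -138, "roll": 0}
    - {"tx": 79, "ty": 318, "tz": -138, "roll": 0}
    - {"tx": 79, "ty": 318, "tz": -138, "roll": 0}
    - {"tx": 79, "ty": 318, "tz": -138, "roll": 0}
    - {"tx": 79, "ty": 318, "tz": -138, "roll": 0}
    - {"tx": 79, "ty": 318, "tz": -138, "roll": 0}
    - {"tx": 79, "ty": 318, "tz": -138, "roll": 0}

```text
t: 32.33
eef_pos: [544.8, 76.3, 164.6]
tcp_rot: [3.142, -0.0, -0.0]
ft_force: [1.1, 0.4, -0.6]
opening: 0.373
grip_force: 30.0
```

>>> step_arm:
  moves:
    - {"tx": 0, "ty": 0, "tz": 0, "roll": 0}
    - {"tx": 0, "ty": 0, "tz": 0, "roll": 0}
    - {"tx": 0, "ty": 0, "tz": 0, "roll": 0}
    - {"tx": 0, "ty": 0, "tz": 0, "roll": 0}

```text
t: 32.67
eef_pos: [544.4, 79.2, 164.5]
tcp_rot: [-3.142, 0.0, 0.001]
ft_force: [0.3, -0.7, -0.4]
opening: 0.374
grip_force: 30.0
```

```bash
python3 mv.py 553.5,42,165,0 553.5,42,66,0 553.5,42,56.5,0
```

```text
t 32.7 at [544.4  79.2 164.5] yaw 0.001 open 35.6 F [ 0.3 -0.7 -0.4]
(553.5, 42.0, 165.0, 0.0) -> tx 9.0 ty 37.2 tz -0.5 roll 0.001
(553.5, 42.0, 66.0, 0.0) -> tx 9.0 ty 37.2 tz 98.5 roll 0.001
(553.5, 42.0, 56.5, 0.0) -> tx 9.0 ty 37.2 tz 108.0 roll 0.001
```

>>> step_arm:
  moves:
    - {"tx": 9, "ty": 37, "tz": 0, "roll": 0}
    - {"tx": 9, "ty": 37, "tz": 10, "roll": 0}
    - {"tx": 9, "ty": 37, "tz": 40, "roll": 0}
    - {"tx": 9, "ty": 37, "tz": 65, "roll": 0}
    - {"tx": 9, "ty": 37, "tz": 78, "roll": 0}
    - {"tx": 9, "ty": 37, "tz": 85, "roll": 0}
    - {"tx": 9, "ty": 37, "tz": 91, "roll": 0}
    - {"tx": 9, "ty": 37, "tz": 97, "roll": 0}
    - {"tx": 9, "ty": 37, "tz": 97, "roll": 0}
    - {"tx": 9, "ty": 37, "tz": 97, "roll": 0}

```text
t: 33.5
eef_pos: [556.3, 41.7, 70.2]
tcp_rot: [3.141, -0.007, 0.001]
ft_force: [1.3, -2.1, 15.6]
opening: 0.38
grip_force: 30.0
```

>>> step_arm:
  moves:
    - {"tx": 0, "ty": 0, "tz": 4, "roll": 0}
    - {"tx": 0, "ty": 0, "tz": 8, "roll": 0}
    - {"tx": 0, "ty": 0, "tz": 10.5, "roll": 0}
    - {"tx": 0, "ty": 0, "tz": 10.5, "roll": 0}
    - {"tx": 0, "ty": 0, "tz": 10.5, "roll": 0}

```text
t: 33.92
eef_pos: [557.5, 40.5, 59.1]
tcp_rot: [3.139, -0.009, 0.002]
ft_force: [9.9, -12.0, -5.1]
opening: 0.374
grip_force: 30.0
```

>>> step_arm:
  moves:
    - {"tx": 0, "ty": 0, "tz": 0, "roll": 0}
    - {"tx": 0, "ty": 0, "tz": 0, "roll": 0}
    - {"tx": 0, "ty": 0, "tz": 0, "roll": 0}
    - {"tx": 0, "ty": 0, "tz": 0, "roll": 0}
    - {"tx": 0, "ty": 0, "tz": -10, "roll": 0}
    - {"tx": 0, "ty": 0, "tz": -30, "roll": 0}
    - {"tx": 0, "ty": 0, "tz": -60, "roll": 0}
    - {"tx": 0, "ty": 0, "tz": -90, "roll": 0}
    - {"tx": 0, "ty": 0, "tz": -110, "roll": 0}
    - {"tx": 0, "ty": 0, "tz": -110, "roll": 0}
    - {"tx": 0, "ty": 0, "tz": -110, "roll": 0}
  grip: 56

```text
t: 34.83
eef_pos: [554.0, 41.4, 168.6]
tcp_rot: [3.141, -0.003, 0.0]
ft_force: [0.5, -0.1, -0.1]
opening: 0.586
grip_force: 0.0
```

```bash
python3 mv.py 381.5,336.5,165,0 ;python3 - <<'E'
from w import *
fresh()
for n in (2,3,4): seated(n,"side")
E
```

```text
t 34.8 at [554.   41.4 168.6] yaw 0.0 open 55.7 F [ 0.5 -0.1 -0.1]
(381.5, 336.5, 165.0, 0.0) -> tx -172.5 ty -295.1 tz 3.6 roll 0.000
side well 2 [551.7  39.5] A 207.5 px off [ 1.1 -0.1]
side well 3 [483.8  93.6] A 108.5 px off [-7.2  5.8]
side well 3 [485.8  62.2] A 157.0 px off [ 0.7 -0.1]
side well 4 [433.7  15.1] A 158.5 px off [ 0.8 -0.1]
```

```bash
sed -i 's/min(col)>110/min(col)>60 and max(col)-min(col)<45/; s/(g<60)/(g<45)/' f.py; python3 - <<'E'
from f import *
T=fresh(); u,v=proj(T,(381.5,336,63)); x,y=int(u),int(v); print(u,v); print(T["pixels"][y-5:y+6,x-6:x+7].mean(2).astype(int))
E
```

```text
fresh [381.4 335.7] A 365.0 col [107. 115. 123.]
228.5140292267708 230.59224946521297
[[ 39  41  42  44  41  41  40  40  41  42  49  68  68]
 [ 37  41  43  35  34  40  70  84  84  68  49  39  44]
 [ 43  42  39  40  73 112 111 113 112 107  89  69  54]
 [ 40  42  39  63 114 116 115 113 117 112  99  95  54]
 [ 42  44  59 125 114 110  67  58  96 115 108  82  78]
 [ 43  36  49 121 110  84  11  12  47 114 108  89  99]
 [ 40  39  60 115 108  56  10   9  49 114 111  89 101]
 [ 39  34  63 134 112 103  32  59  88 114 108  74  86]
 [ 38  37  46  89 113 112 107 108 112 114  99  75  70]
 [ 38  35  40  53 106 116 114 113 108  89  73  79  65]
 [ 39  40  44  40  63  76  97  86  87  83  74  65  64]]
```

It was only in shadow, unmoved at (381.4,335.7). Going there.

>>> step_arm:
  moves:
    - {"tx": -172.5, "ty": -295, "tz": 0, "roll": 0}
    - {"tx": -172.5, "ty": -295, "tz": 0, "roll": 0}
    - {"tx": -172.5, "ty": -295, "tz": 0, "roll": 0}
    - {"tx": -172.5, "ty": -295, "tz": 0, "roll": 0}
    - {"tx": -172.5, "ty": -295, "tz": 0, "roll": 0}
    - {"tx": -172.5, "ty": -295, "tz": 0, "roll": 0}
    - {"tx": -172.5, "ty": -295, "tz": 0, "roll": 0}
    - {"tx": -172.5, "ty": -295, "tz": 0, "roll": 0}
    - {"tx": -172.5, "ty": -295, "tz": 0, "roll": 0}
    - {"tx": -172.5, "ty": -295, "tz": 0, "roll": 0}
    - {"tx": -172.5, "ty": -295, "tz": 0, "roll": 0}
    - {"tx": -172.5, "ty": -295, "tz": 0, "roll": 0}
  grip: 64

```text
t: 36.08
eef_pos: [381.9, 335.4, 166.7]
tcp_rot: [3.141, 0.001, -0.001]
ft_force: [-0.2, -0.0, -0.2]
opening: 0.673
grip_force: 0.0
```

>>> step_arm:
  moves:
    - {"tx": 0, "ty": 0, "tz": 0, "roll": 0}
    - {"tx": 0, "ty": 0, "tz": 0, "roll": 0}
    - {"tx": 0, "ty": 0, "tz": 0, "roll": 0}
    - {"tx": 0, "ty": 0, "tz": 0, "roll": 0}

```text
t: 36.42
eef_pos: [381.8, 335.7, 167.1]
tcp_rot: [3.141, -0.0, -0.001]
ft_force: [-1.6, 0.0, 0.2]
opening: 0.673
grip_force: 0.0
```

```bash
python3 mv.py 381.5,336.5,165,0 381.5,336.5,27,0;python3 - <<'E'
from w import *
for n in (2,3,4): seated(n,"top")
E
```

```text
t 36.4 at [381.8 335.7 167.1] yaw -0.001 open 64.0 F [-1.6  0.   0.2]
(381.5, 336.5, 165.0, 0.0) -> tx -0.3 ty -0.8 tz 2.1 roll -0.001
(381.5, 336.5, 27.0, 0.0) -> tx -0.3 ty -0.8 tz 140.1 roll -0.001
top well 2 [536.4  21. ] A 477.5 px off [6.1 4.9]
top well 2 [554.5  36.3] A 392.5 px off [ 1.6 -0.3]
top well 3 [486.8  63.5] A 400.0 px off [0. 0.]
top well 4 [434.7  16.4] A 386.5 px off [0.1 0. ]
top well 4 [459.2  42.7] A 117.0 px off [-7.6 -7.1]
```

```bash
python3 - <<'E'
from w import *
T=cam("top");S=cam("side")
def P(cam,n,off): return proj(cam,(*WELL[n],93))+off
for n,a,b in ((3,(0,0),(.7,-.1)),(4,(.1,0),(.8,-.1)),(2,(1.6,-.3),(1.1,-.1))): print(n,tri(T,P(T,n,a),S,P(S,n,b)).round(1))
seated(2,"side")
u,v=map(int,proj(T,(*WELL[2],93)))
cv2.imwrite("pics/c9.png",np.hstack([cv2.resize(T["pixels"][170:230,295:365],(455,390),interpolation=cv2.INTER_CUBIC),cv2.resize(S["pixels"][200:270,275:337],(345,390),interpolation=cv2.INTER_CUBIC)]))
E
```

```text
3 [486.4  63.2  93.5]
4 [434.2  16.2  93.3]
2 [555.   36.4  89.9]
side well 2 [546.5  76.6] A 79.5 px off [-7.4  6.5]
side well 2 [553.5  34.6] A 91.0 px off [ 1.8 -1.1]
```

View pics/c9.png

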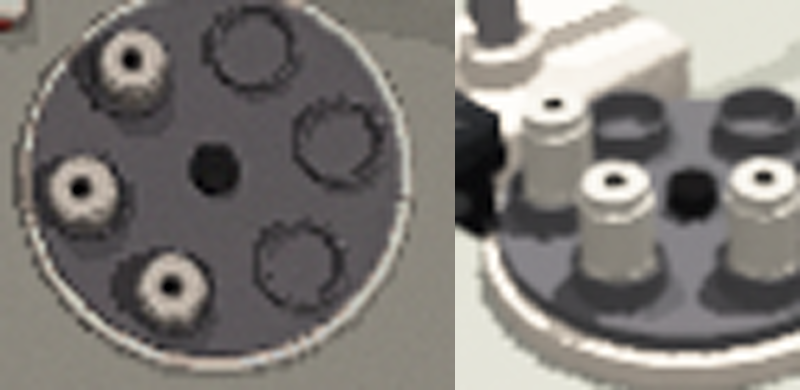

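The final picture shows vials in wells 3 and 4 seated centrally. The one in well 2 (top-crop (130,60)) sits off-centre toward -y, so I'll triangulate it.

```bash
python3 - <<'E'
from w import *
T=cam("top");S=cam("side")
print(tri(T,proj(T,(*WELL[2],93))+(1.6,-.3),S,proj(S,(*WELL[2],93))+(1.8,-1.1)))
for n in (2,): seated(n); seated(n,"side")
# body axis in both views: profile of bright vial by rows
for nm,c in (("top",T),("side",S)):
    u,v=map(int,proj(c,(*WELL[2],65))); print(nm,u,v); print(c["pixels"][v-12:v+14,u-12:u+13].mean(2).astype(int))
E
```

```text
[553.91649892  35.90007488  93.55621678]
top well 2 [536.4  21. ] A 471.5 px off [6.1 4.9]
top well 2 [554.4  36.4] A 392.5 px off [ 1.6 -0.3]
side well 2 [546.5  76.6] A 80.5 px off [-7.4  6.5]
side well 2 [553.5  34.6] A 91.5 px off [ 1.8 -1.1]
top 313 180
[[118 133 134 133 134 131 134 130 112 112 113 113 115 113 114 113 113 110
  116 145 189 187 155 131 136]
 [135 134 132 134 132 133 134 134 131 133 132 132 130 131 129 122 163 189
  155 131 117 105  99  91  92]
 [136 134 135 134 135 132 132 135 131 134 134 134 129 128 175 186 132 103
  100  91  88  86  87  87  88]
 [134 134 134 134 132 135 133 132 136 133 131 129 188 185 134 103  91  84
   87  88  86  87  90  87  88]
 [136 131 132 133 133 135 133 132 128  85 137 183 110 103  90  83  89  86
   88  88  88  90  87  89  90]
 [135 133 132 130 133 133 134 128  90 162 142  97  83  83  85  83  87  88
   87  88  88  87  89  89  90]
 [135 133 133 134 134 132 131 128 179 120  92  80  81 108 119  82  70  84
   87  89  90  87  89  86  91]
 [133 133 133 134 133 133 135 184 109  87  46  88 179 169 172 170 166 110
   84  87  89  86  89  90  87]
 
[... 3933 characters left out ...]
93 130 136 132 133 132 135 135 130 140
  148 202 239 244 245 240 239]
 [  9  12  19 131 167 109  66  68  94 116 122 129 134 133 138 141 128 141
  149 143 180 221 233 234 235]
 [ 11  11  12 112 144  93  55  60  69  86 109 121 126 127 125 121 112 119
  139 136 129 126 141 158 158]
 [ 10  11  12 102 122  67  59  55  56  66  81  93 101 106 100  89  73  72
  116 145 141 131 130 129 130]
 [ 12  13  14  50  74  68  61  56  56  57  58  59  58  58  58  58  57  69
  102 133 149 152 149 164 181]
 [ 11  19  23  40  65  71  65  59  57  58  58  58  59  59  59  58  58  66
   99 122 138 162 162 191 211]
 [ 12  28  31  39  64  72  71  64  60  59  59  58  58  60  59  58  58  65
   97 123 126 127 128 129 130]]
```

The vial in well 2 has been nudged against its wall, so I'll re-centre it after placing the last one. Grasping vial 4 now.

>>> step_arm:
  moves:
    - {"tx": 0, "ty": -1, "tz": 20, "roll": 0}
    - {"tx": 0, "ty": -1, "tz": 50, "roll": 0}
    - {"tx": 0, "ty": -1, "tz": 80, "roll": 0}
    - {"tx": 0, "ty": -1, "tz": 105, "roll": 0}
    - {"tx": 0, "ty": -1, "tz": 123, "roll": 0}
    - {"tx": 0, "ty": -1, "tz": 135, "roll": 0}
    - {"tx": 0, "ty": -1, "tz": 140, "roll": 0}
    - {"tx": 0, "ty": -1, "tz": 140, "roll": 0}
    - {"tx": 0, "ty": -1, "tz": 140, "roll": 0}

```text
t: 37.67
eef_pos: [381.5, 337.4, 27.4]
tcp_rot: [-3.142, -0.0, -0.0]
ft_force: [-0.6, -0.8, 0.7]
opening: 0.673
grip_force: 0.0
```

>>> step_arm:
  moves:
    - {"tx": 0, "ty": 0, "tz": 0, "roll": 0}
    - {"tx": 0, "ty": 0, "tz": 0, "roll": 0}
    - {"tx": 0, "ty": 0, "tz": 0, "roll": 0}
    - {"tx": 0, "ty": 0, "tz": 0, "roll": 0}
    - {"tx": 0, "ty": 0, "tz": 0, "roll": 0}
    - {"tx": 0, "ty": 0, "tz": 0, "roll": 0}
  grip: 20

```text
t: 38.17
eef_pos: [381.4, 337.3, 27.4]
tcp_rot: [-3.142, -0.0, -0.0]
ft_force: [-0.5, -1.0, 4.7]
opening: 0.371
grip_force: 30.0
```

>>> step_arm:
  moves:
    - {"tx": 0, "ty": 0, "tz": -15, "roll": 0}
    - {"tx": 0, "ty": 0, "tz": -40, "roll": 0}
    - {"tx": 0, "ty": 0, "tz": -75, "roll": 0}
    - {"tx": 0, "ty": 0, "tz": -110, "roll": 0}
    - {"tx": 0, "ty": 0, "tz": -138, "roll": 0}
    - {"tx": 69.5, "ty": 389, "tz": -138, "roll": 0}
    - {"tx": 69.5, "ty": 389, "tz": -138, "roll": 0}
    - {"tx": 69.5, "ty": 389, "tz": -138, "roll": 0}
    - {"tx": 69.5, "ty": 389, "tz": -138, "roll": 0}
    - {"tx": 69.5, "ty": 389, "tz": -138, "roll": 0}
    - {"tx": 69.5, "ty": 389, "tz": -138, "roll": 0}
    - {"tx": 69.5, "ty": 389, "tz": -138, "roll": 0}

```text
t: 39.17
eef_pos: [432.4, 48.2, 165.3]
tcp_rot: [3.142, -0.0, 0.0]
ft_force: [0.6, 1.2, -0.1]
opening: 0.369
grip_force: 30.0
```

>>> step_arm:
  moves:
    - {"tx": 0, "ty": 0, "tz": 0, "roll": 0}
    - {"tx": 0, "ty": 0, "tz": 0, "roll": 0}
    - {"tx": 0, "ty": 0, "tz": 0, "roll": 0}
    - {"tx": 0, "ty": 0, "tz": 0, "roll": 0}

```text
t: 39.5
eef_pos: [432.3, 51.2, 165.1]
tcp_rot: [-3.142, 0.0, 0.001]
ft_force: [0.2, 1.2, -0.7]
opening: 0.37
grip_force: 30.0
```

```bash
python3 mv.py 451,-52.5,165,0 451,-52.5,67,0 451,-52.5,57,0
```

```text
t 39.5 at [432.3  51.2 165.1] yaw 0.001 open 35.2 F [ 0.2  1.2 -0.7]
(451.0, -52.5, 165.0, 0.0) -> tx 18.6 ty 103.7 tz 0.1 roll 0.001
(451.0, -52.5, 67.0, 0.0) -> tx 18.6 ty 103.7 tz 98.1 roll 0.001
(451.0, -52.5, 57.0, 0.0) -> tx 18.6 ty 103.7 tz 108.1 roll 0.001
```

>>> step_arm:
  moves:
    - {"tx": 18.5, "ty": 103.5, "tz": 0, "roll": 0}
    - {"tx": 18.5, "ty": 103.5, "tz": 0, "roll": 0}
    - {"tx": 18.5, "ty": 103.5, "tz": 0, "roll": 0}
    - {"tx": 18.5, "ty": 103.5, "tz": 20, "roll": 0}
    - {"tx": 18.5, "ty": 103.5, "tz": 50, "roll": 0}
    - {"tx": 18.5, "ty": 103.5, "tz": 72, "roll": 0}
    - {"tx": 18.5, "ty": 103.5, "tz": 82, "roll": 0}
    - {"tx": 18.5, "ty": 103.5, "tz": 88, "roll": 0}
    - {"tx": 18.5, "ty": 103.5, "tz": 93, "roll": 0}
    - {"tx": 18.5, "ty": 103.5, "tz": 97, "roll": 0}
    - {"tx": 18.5, "ty": 103.5, "tz": 97, "roll": 0}
    - {"tx": 18.5, "ty": 103.5, "tz": 97, "roll": 0}

```text
t: 40.5
eef_pos: [451.3, -52.9, 68.4]
tcp_rot: [3.141, -0.0, 0.001]
ft_force: [-0.4, -1.7, -0.7]
opening: 0.375
grip_force: 30.0
```

>>> step_arm:
  moves:
    - {"tx": 0, "ty": 0, "tz": 4, "roll": 0}
    - {"tx": 0, "ty": 0, "tz": 8, "roll": 0}
    - {"tx": 0, "ty": 0, "tz": 10.5, "roll": 0}
    - {"tx": 0, "ty": 0, "tz": 10.5, "roll": 0}
    - {"tx": 0, "ty": 0, "tz": 10.5, "roll": 0}

```text
t: 40.92
eef_pos: [451.0, -53.3, 57.4]
tcp_rot: [-3.142, 0.0, -0.0]
ft_force: [0.2, 0.6, -1.2]
opening: 0.372
grip_force: 30.0
```

>>> step_arm:
  moves:
    - {"tx": 0, "ty": 0, "tz": 0, "roll": 0}
    - {"tx": 0, "ty": 0, "tz": 0, "roll": 0}
    - {"tx": 0, "ty": 0, "tz": 0, "roll": 0}
    - {"tx": 0, "ty": 0, "tz": 0, "roll": 0}
    - {"tx": 0, "ty": 0, "tz": -10, "roll": 0}
    - {"tx": 0, "ty": 0, "tz": -30, "roll": 0}
    - {"tx": 0, "ty": 0, "tz": -60, "roll": 0}
    - {"tx": 0, "ty": 0, "tz": -90, "roll": 0}
    - {"tx": 0, "ty": 0, "tz": -110, "roll": 0}
    - {"tx": 0, "ty": 0, "tz": -110, "roll": 0}
    - {"tx": 0, "ty": 0, "tz": -110, "roll": 0}
  grip: 56

```text
t: 41.83
eef_pos: [451.3, -53.4, 168.3]
tcp_rot: [3.141, -0.002, -0.0]
ft_force: [0.6, 0.7, -0.5]
opening: 0.587
grip_force: 0.0
```

```bash
python3 mv.py 554.5,40,165,0 ;python3 - <<'E'
from w import *
for n in (2,3,4,5): seated(n,"side")
E
```

```text
t 41.8 at [451.3 -53.4 168.3] yaw -0.0 open 55.9 F [ 0.6  0.7 -0.5]
(554.5, 40.0, 165.0, 0.0) -> tx 103.2 ty -93.5 tz 3.3 roll -0.000
side well 2 [553.5  34.5] A 79.0 px off [ 1.9 -1.1]
side well 3 [484.2  93.1] A 141.0 px off [-7.2  5.6]
side well 3 [485.7  62.1] A 316.0 px off [ 0.7 -0.1]
side well 4 [440.1  39.4] A 480.0 px off [-7.2  3.2]
side well 4 [432.9  15.2] A 401.0 px off [ 1. -0.]
side well 5 [446.9 -16.2] A 81.0 px off [-7.5  6. ]
side well 5 [449.7 -52.4] A 239.5 px off [ 0.  -0.2]
side well 5 [461.2 -35. ] A 278.5 px off [-7.2  1. ]
```

>>> step_arm:
  moves:
    - {"tx": 104.5, "ty": -92, "tz": 0, "roll": 0}
    - {"tx": 104.5, "ty": -92, "tz": 0, "roll": 0}
    - {"tx": 104.5, "ty": -92, "tz": 0, "roll": 0}
    - {"tx": 104.5, "ty": -92, "tz": 0, "roll": 0}
    - {"tx": 104.5, "ty": -92, "tz": 20, "roll": 0}
    - {"tx": 104.5, "ty": -92, "tz": 50, "roll": 0}
    - {"tx": 104.5, "ty": -92, "tz": 75, "roll": 0}
    - {"tx": 104.5, "ty": -92, "tz": 95, "roll": 0}
    - {"tx": 104.5, "ty": -92, "tz": 105, "roll": 0}
    - {"tx": 104.5, "ty": -92, "tz": 109.5, "roll": 0}
    - {"tx": 104.5, "ty": -92, "tz": 109.5, "roll": 0}
    - {"tx": 104.5, "ty": -92, "tz": 109.5, "roll": 0}
  grip: 64

```text
t: 43.03
eef_pos: [555.9, 38.5, 58.5]
tcp_rot: [3.141, -0.0, -0.0]
ft_force: [-0.6, 0.0, 0.9]
opening: 0.678
grip_force: 0.0
```

>>> step_arm:
  moves:
    - {"tx": 0, "ty": 0, "tz": 0, "roll": 0}
    - {"tx": 0, "ty": 0, "tz": 0, "roll": 0}
    - {"tx": 0, "ty": 0, "tz": 0, "roll": 0}
    - {"tx": 0, "ty": 0, "tz": 0, "roll": 0}
    - {"tx": 0, "ty": 0, "tz": 0, "roll": 0}
    - {"tx": 0, "ty": 0, "tz": 0, "roll": 0}
  grip: 20

```text
t: 43.53
eef_pos: [555.8, 38.5, 58.5]
tcp_rot: [3.141, -0.001, -0.0]
ft_force: [-0.8, -1.4, 3.6]
opening: 0.372
grip_force: 30.0
```

```bash
python3 mv.py 555,40.5,67,0 555,40.5,57,0
```

```text
t 43.5 at [555.8  38.5  58.5] yaw -0.0 open 35.4 F [-0.8 -1.4  3.6]
(555.0, 40.5, 67.0, 0.0) -> tx -0.8 ty -2.0 tz -8.5 roll -0.000
(555.0, 40.5, 57.0, 0.0) -> tx -0.8 ty -2.0 tz 1.5 roll -0.000
```

>>> step_arm:
  moves:
    - {"tx": 0, "ty": 0, "tz": -5, "roll": 0}
    - {"tx": 0, "ty": 0, "tz": -9, "roll": 0}
    - {"tx": -0.5, "ty": -1, "tz": -9, "roll": 0}
    - {"tx": -0.5, "ty": -2, "tz": -9, "roll": 0}
    - {"tx": -0.5, "ty": -2, "tz": -9, "roll": 0}
    - {"tx": -0.5, "ty": -2, "tz": -9, "roll": 0}
    - {"tx": -0.5, "ty": -2, "tz": -9, "roll": 0}

```text
t: 44.12
eef_pos: [555.2, 40.5, 67.1]
tcp_rot: [3.141, -0.0, -0.0]
ft_force: [0.4, -2.8, 0.1]
opening: 0.374
grip_force: 30.0
```

>>> step_arm:
  moves:
    - {"tx": 0, "ty": 0, "tz": 4, "roll": 0}
    - {"tx": 0, "ty": 0, "tz": 8, "roll": 0}
    - {"tx": 0, "ty": 0, "tz": 9.5, "roll": 0}
    - {"tx": 0, "ty": 0, "tz": 9.5, "roll": 0}
    - {"tx": 0, "ty": 0, "tz": 9.5, "roll": 0}

```text
t: 44.53
eef_pos: [555.1, 40.5, 58.1]
tcp_rot: [3.141, -0.0, 0.0]
ft_force: [-2.8, -3.7, 12.0]
opening: 0.374
grip_force: 30.0
```

>>> step_arm:
  moves:
    - {"tx": 0, "ty": 0, "tz": 0, "roll": 0}
    - {"tx": 0, "ty": 0, "tz": 0, "roll": 0}
    - {"tx": 0, "ty": 0, "tz": 0, "roll": 0}
    - {"tx": 0, "ty": 0, "tz": 0, "roll": 0}
    - {"tx": 0, "ty": 0, "tz": -10, "roll": 0}
    - {"tx": 0, "ty": 0, "tz": -30, "roll": 0}
    - {"tx": 0, "ty": 0, "tz": -70, "roll": 0}
    - {"tx": 0, "ty": 0, "tz": -110, "roll": 0}
    - {"tx": 0, "ty": 0, "tz": -150, "roll": 0}
    - {"tx": 0, "ty": 0, "tz": -190, "roll": 0}
    - {"tx": 0, "ty": 0, "tz": -235, "roll": 0}
    - {"tx": 0, "ty": 0, "tz": -235, "roll": 0}
  grip: 56

```text
t: 45.53
eef_pos: [556.7, 40.7, 300.7]
tcp_rot: [3.141, -0.011, -0.0]
ft_force: [-0.3, -0.0, 0.9]
opening: 0.588
grip_force: 0.0
```

>>> step_arm:
  moves:
    - {"tx": -80, "ty": 240, "tz": 0, "roll": 0}
    - {"tx": -80, "ty": 240, "tz": 0, "roll": 0}
    - {"tx": -80, "ty": 240, "tz": 0, "roll": 0}
    - {"tx": -80, "ty": 240, "tz": 0, "roll": 0}
    - {"tx": -80, "ty": 240, "tz": 0, "roll": 0}
    - {"tx": -80, "ty": 240, "tz": 0, "roll": 0}
    - {"tx": -80, "ty": 240, "tz": 0, "roll": 0}
    - {"tx": -80, "ty": 240, "tz": 0, "roll": 0}
    - {"tx": -80, "ty": 240, "tz": 0, "roll": 0}
    - {"tx": -80, "ty": 240, "tz": 0, "roll": 0}

```text
t: 46.37
eef_pos: [475.3, -198.3, 292.8]
tcp_rot: [-3.142, -0.0, 0.001]
ft_force: [0.1, 0.3, -0.4]
opening: 0.587
grip_force: 0.0
```

```bash
python3 mv.py 629.5,-187,290,0.6 ;python3 - <<'E'
from w import *
for n in (2,3,4,5): seated(n,"side"); seated(n,"top")
E
```

```text
t 46.4 at [ 475.3 -198.3  292.8] yaw 0.001 open 55.8 F [ 0.1  0.3 -0.4]
(629.5, -187.0, 290.0, 0.6) -> tx 154.2 ty -11.2 tz 2.8 roll -0.599
side well 2 [553.2  40.7] A 113.0 px off [ 0.4 -0.1]
top well 2 [553.9  42.7] A 355.0 px off [-0.3 -0.1]
side well 3 [484.3  92.7] A 184.0 px off [-7.1  5.6]
side well 3 [485.7  62.1] A 360.5 px off [ 0.7 -0.1]
top well 3 [486.9  63.4] A 612.0 px off [0.1 0. ]
side well 4 [433.5  15.3] A 363.0 px off [ 0.8 -0.1]
top well 4 [434.8  16.2] A 619.0 px off [0.2 0. ]
side well 5 [449.7 -52.3] A 277.0 px off [ 0.  -0.2]
side well 5 [457.1 -30.2] A 566.0 px off [-7.2  2.3]
top well 5 [450.7 -51.4] A 642.5 px off [-0.1 -0.4]
```

All four are seated and centred. Next I grip the nut for the swing back.

>>> step_arm:
  moves:
    - {"tx": 40, "ty": -3, "tz": 0, "roll": 0}
    - {"tx": 80, "ty": -6, "tz": 0, "roll": 0}
    - {"tx": 120, "ty": -9, "tz": 0, "roll": 0}
    - {"tx": 154.5, "ty": -12, "tz": 0, "roll": 0}
    - {"tx": 154.5, "ty": -12, "tz": 5, "roll": 0}
    - {"tx": 154.5, "ty": -12, "tz": 30, "roll": 0}
    - {"tx": 154.5, "ty": -12, "tz": 55, "roll": 0}
    - {"tx": 154.5, "ty": -12, "tz": 75, "roll": 0}
    - {"tx": 154.5, "ty": -12, "tz": 86, "roll": 0}
    - {"tx": 154.5, "ty": -12, "tz": 89, "roll": 0}
    - {"tx": 154.5, "ty": -12, "tz": 89, "roll": 0}
    - {"tx": 154.5, "ty": -12, "tz": 89, "roll": 0}

```text
t: 47.77
eef_pos: [629.9, -187.6, 204.8]
tcp_rot: [3.141, -0.001, -0.0]
ft_force: [-0.4, -0.4, -0.3]
opening: 0.588
grip_force: 0.0
```

>>> step_arm:
  moves:
    - {"tx": 0, "ty": 0, "tz": 0, "roll": 0}
    - {"tx": 0, "ty": 0, "tz": 0, "roll": 0}
    - {"tx": 0, "ty": 0, "tz": 0, "roll": 0}
    - {"tx": 0, "ty": 0, "tz": 0, "roll": 0}
    - {"tx": 0, "ty": 0, "tz": 0, "roll": 0}
    - {"tx": 0, "ty": 0, "tz": 0, "roll": 0}
    - {"tx": 0, "ty": 0, "tz": 0, "roll": 0}
    - {"tx": 0, "ty": 0, "tz": 0, "roll": 0}
    - {"tx": 0, "ty": 0, "tz": 0, "roll": 0}
    - {"tx": 0, "ty": 0, "tz": 0, "roll": 0}
  grip: 10

```text
t: 48.6
eef_pos: [629.5, -188.0, 203.7]
tcp_rot: [3.141, -0.0, -0.0]
ft_force: [-1.4, -5.3, 0.9]
opening: 0.184
grip_force: 30.0
```

```bash
python3 - <<'E'
from mv import show
import numpy as np
from cell import env
cc=np.array([661.5,-25.5]); p=env.state()["eef_pos"]; d=p[:2]-cc; r=np.hypot(*d); a=np.arctan2(d[1],d[0])%(2*np.pi)
e=np.arctan2(132-cc[1],618.5-cc[0]); print(r,a,e,(a-e))
show(*[tuple(np.round([cc[0]+r*np.cos(q),cc[1]+r*np.sin(q),p[2]],1)) for q in np.linspace(a,e,25)[1:]])
E
```

```text
165.60921822852376 4.517925980397171 1.8373169765302837 2.6806090038668877
t 48.6 at [ 629.5 -188.   203.7] yaw -0.0 open 17.5 F [-1.4 -5.3  0.9]
(np.float64(611.6), np.float64(-183.4), np.float64(203.7)) -> tx -17.9 ty -4.6 tz 0.0 roll 0.000
(np.float64(594.3), np.float64(-176.9), np.float64(203.7)) -> tx -35.2 ty -11.1 tz 0.0 roll 0.000
(np.float64(577.8), np.float64(-168.4), np.float64(203.7)) -> tx -51.7 ty -19.6 tz 0.0 roll 0.000
(np.float64(562.4), np.float64(-158.2), np.float64(203.7)) -> tx -67.1 ty -29.8 tz 0.0 roll 0.000
(np.float64(548.3), np.float64(-146.3), np.float64(203.7)) -> tx -81.2 ty -41.7 tz 0.0 roll 0.000
(np.float64(535.5), np.float64(-133.0), np.float64(203.7)) -> tx -94.0 ty -55.0 tz 0.0 roll 0.000
(np.float64(524.3), np.float64(-118.3), np.float64(203.7)) -> tx -105.2 ty -69.6 tz 0.0 roll 0.000
(np.float64(514.8), np.float64(-102.4), np.float64(203.7)) -> tx -114.7 ty -85.5 tz 0.0 roll 0.000
(np.float64(507.2), np.float64(-85.6), np.float64(203.7)) -> tx -122.3 ty -102.3 tz 0.0 roll 0.000
(np.float64(501.4), np.float64(-68.0), np.float64(203.7)) -> tx -128.1
[... 700 characters left out ...]
z 0.0 roll 0.000
(np.float64(528.1), np.float64(72.6), np.float64(203.7)) -> tx -101.5 ty -260.6 tz 0.0 roll 0.000
(np.float64(539.9), np.float64(86.9), np.float64(203.7)) -> tx -89.7 ty -274.9 tz 0.0 roll 0.000
(np.float64(553.1), np.float64(99.7), np.float64(203.7)) -> tx -76.5 ty -287.7 tz 0.0 roll 0.000
(np.float64(567.8), np.float64(111.0), np.float64(203.7)) -> tx -61.8 ty -299.0 tz 0.0 roll 0.000
(np.float64(583.6), np.float64(120.6), np.float64(203.7)) -> tx -46.0 ty -308.6 tz 0.0 roll 0.000
(np.float64(600.3), np.float64(128.4), np.float64(203.7)) -> tx -29.3 ty -316.4 tz 0.0 roll 0.000
(np.float64(617.9), np.float64(134.3), np.float64(203.7)) -> tx -11.7 ty -322.3 tz 0.0 roll 0.000
```

>>> step_arm:
  moves:
    - {"tx": -17.9, "ty": -4.6, "tz": 0, "roll": 0}
    - {"tx": -35.2, "ty": -11.1, "tz": 0, "roll": 0}
    - {"tx": -51.7, "ty": -19.6, "tz": 0, "roll": 0}
    - {"tx": -67.1, "ty": -29.8, "tz": 0, "roll": 0}
    - {"tx": -81.2, "ty": -41.7, "tz": 0, "roll": 0}
    - {"tx": -94, "ty": -55, "tz": 0, "roll": 0}
    - {"tx": -105.2, "ty": -69.6, "tz": 0, "roll": 0}
    - {"tx": -114.7, "ty": -85.5, "tz": 0, "roll": 0}
    - {"tx": -122.3, "ty": -102.3, "tz": 0, "roll": 0}
    - {"tx": -128.1, "ty": -119.9, "tz": 0, "roll": 0}
    - {"tx": -131.8, "ty": -138, "tz": 0, "roll": 0}
    - {"tx": -133.6, "ty": -156.4, "tz": 0, "roll": 0}

```text
t: 49.6
eef_pos: [495.0, -30.2, 203.4]
tcp_rot: [-3.141, 0.001, -0.001]
ft_force: [1.4, -2.5, -5.3]
opening: 0.182
grip_force: 30.0
```

>>> step_arm:
  moves:
    - {"tx": 0.4, "ty": -18.5, "tz": 0, "roll": 0}
    - {"tx": 2.8, "ty": -36.8, "tz": 0, "roll": 0}
    - {"tx": 7.2, "ty": -54.8, "tz": 0, "roll": 0}
    - {"tx": 13.7, "ty": -72.1, "tz": 0, "roll": 0}
    - {"tx": 22, "ty": -88.6, "tz": 0, "roll": 0}
    - {"tx": 32.1, "ty": -104.2, "tz": 0, "roll": 0}
    - {"tx": 43.9, "ty": -118.5, "tz": 0, "roll": 0}
    - {"tx": 57.1, "ty": -131.3, "tz": 0, "roll": 0}
    - {"tx": 71.8, "ty": -142.6, "tz": 0, "roll": 0}
    - {"tx": 87.6, "ty": -152.2, "tz": 0, "roll": 0}
    - {"tx": 104.3, "ty": -160, "tz": 0, "roll": 0}
    - {"tx": 121.9, "ty": -165.9, "tz": 0, "roll": 0}

```text
t: 50.6
eef_pos: [618.4, 134.2, 203.2]
tcp_rot: [3.139, 0.001, -0.0]
ft_force: [2.2, -18.7, -1.3]
opening: 0.183
grip_force: 30.0
```

>>> step_arm:
  moves:
    - {"tx": 0, "ty": 0, "tz": 0, "roll": 0}
    - {"tx": 0, "ty": 0, "tz": 0, "roll": 0}
    - {"tx": 0, "ty": 0, "tz": 0, "roll": 0}
    - {"tx": 0, "ty": 0, "tz": 0, "roll": 0}
    - {"tx": 0, "ty": 0, "tz": 0, "roll": 0}

```text
t: 51.02
eef_pos: [618.2, 134.1, 203.2]
tcp_rot: [3.14, -0.0, -0.0]
ft_force: [3.6, -5.8, -3.1]
opening: 0.184
grip_force: 30.0
```

>>> step_arm:
  moves:
    - {"tx": 0, "ty": 0, "tz": 0, "roll": 0}
    - {"tx": 0, "ty": 0, "tz": 0, "roll": 0}
    - {"tx": 0, "ty": 0, "tz": 0, "roll": 0}
    - {"tx": 0, "ty": 0, "tz": 0, "roll": 0}
    - {"tx": 0, "ty": 0, "tz": -20, "roll": 0}
    - {"tx": 0, "ty": 0, "tz": -50, "roll": 0}
    - {"tx": 0, "ty": 0, "tz": -85, "roll": 0}
    - {"tx": 0, "ty": 0, "tz": -90, "roll": 0}
    - {"tx": -40, "ty": 30, "tz": -90, "roll": 0}
    - {"tx": -75, "ty": 55, "tz": -90, "roll": 0}
    - {"tx": -110, "ty": 80, "tz": -90, "roll": 0}
    - {"tx": -140, "ty": 110, "tz": -90, "roll": 0}
  grip: 50

```text
t: 52.02
eef_pos: [484.2, 32.8, 293.3]
tcp_rot: [-3.141, 0.0, 0.001]
ft_force: [1.5, -1.0, 1.5]
opening: 0.527
grip_force: 0.0
```

>>> step_arm:
  moves:
    - {"tx": -30, "ty": 300, "tz": 0, "roll": 0}
    - {"tx": -30, "ty": 300, "tz": 0, "roll": 0}
    - {"tx": -30, "ty": 300, "tz": 0, "roll": 0}
    - {"tx": -30, "ty": 300, "tz": 0, "roll": 0}
    - {"tx": -30, "ty": 300, "tz": 0, "roll": 0}
    - {"tx": -30, "ty": 300, "tz": 0, "roll": 0}
    - {"tx": -30, "ty": 300, "tz": 0, "roll": 0}
    - {"tx": -30, "ty": 300, "tz": 0, "roll": 0}
    - {"tx": -30, "ty": 300, "tz": 0, "roll": 0}
    - {"tx": -30, "ty": 300, "tz": 0, "roll": 0}
    - {"tx": -30, "ty": 300, "tz": 0, "roll": 0}

```text
t: 52.93
eef_pos: [456.4, -265.8, 293.6]
tcp_rot: [-3.141, 0.0, 0.001]
ft_force: [-0.5, -0.0, 0.1]
opening: 0.527
grip_force: 0.0
```

```bash
python3 - <<'E'
from w import *
from mv import show
show()
for n in (2,3,4,5): seated(n,"side"); seated(n,"top")
T=cam("top"); S=cam("side")
for nm,c in (("top",T),("side",S)):
    u,v=proj(c,(618,133,229)); print(nm,"nut expected px",u.round(1),v.round(1)); x,y=int(round(u)),int(round(v)); print(c["pixels"][y-8:y+9,x-8:x+9].mean(2).astype(int))
E
```

```text
t 52.9 at [ 456.4 -265.8  293.6] yaw 0.001 open 50.1 F [-0.5 -0.   0.1]
side well 2 [553.1  40.7] A 124.0 px off [ 0.4 -0.1]
top well 2 [553.9  42.7] A 352.0 px off [-0.3 -0.1]
top well 2 [543.3  60.8] A 1372.5 px off [-5.5  3. ]
top well 2 [545.3  21.5] A 1000.0 px off [6.  2.3]
side well 3 [483.9  92.9] A 170.0 px off [-7.1  5.6]
side well 3 [485.9  62.1] A 159.0 px off [ 0.7 -0.1]
top well 3 [486.8  63.6] A 366.0 px off [0.  0.1]
top well 3 [477.2  44.4] A 848.5 px off [5.7 2.8]
top well 3 [503.   51.4] A 68.5 px off [ 3.5 -4.7]
side well 4 [433.5  15.4] A 381.0 px off [ 0.8 -0.1]
top well 4 [434.7  16.2] A 610.0 px off [0.2 0. ]
side well 5 [449.7 -52.4] A 299.5 px off [ 0.  -0.2]
side well 5 [456.5 -29.5] A 605.5 px off [-7.2  2.5]
top well 5 [450.7 -51.5] A 634.5 px off [-0.  -0.4]
top nut expected px 282.7 152.1
[[142 142 144 142  85  88 169 199 196 196 196 196 197 198 195 196 198]
 [142 141 139  91  82  86 178 200 197 198 198 198 197 198 197 198 198]
 [142 142 140  83  83  88 180 206 201 201 201 199 199 198 201 196 199]
 [142 142 141  84  78  86 163 159 184 128 145 176 202 20
[... 1479 characters left out ...]
182 190 199 194 194 193 193 180 193 214 214 215 214 214 215]
 [182 182 170 167 183 187 185 180 168 144 178 214 213 214 214 214 214]
 [182 186 154 110 138 150 146 131 107  79 160 213 214 213 214 214 214]
 [191 200 159  73  81  82  81  82  81  76 150 208 214 214 215 214 214]
 [209 214 174  86  70  70  72  74  67  69 117 189 214 214 214 214 214]
 [213 214 183 102  65  61  63  68  65  70  97 178 214 214 214 212 224]
 [214 214 187 111  59  64  65  66  70  72  88 173 214 213 219 227 242]
 [214 214 203 145  59  63  65  66  68  64  73 165 212 224 238 245 248]
 [214 214 214 167  60  64  64  62  64  63  74 170 224 241 249 248 249]
 [214 213 213 167  64  64  69  63  66  66  76 191 244 248 248 248 248]]
```

```bash
python3 - <<'E'
from w import *
T=cam("top"); S=cam("side")
a=(282.1,150.0); b=(241,180.3)
print(ray(T,*a,229),ray(S,*b,229),tri(T,a,S,b))
# pot now: dark interior centre near its rim, both views
for nm,c in (("top",T),("side",S)):
    u,v=proj(c,(618,133,86)); x0,y0=int(u)-9,int(v)-9
    print(nm,u.round(1),v.round(1)); print(c["pixels"][y0:y0+19,x0:x0+19].mean(2).astype(int))
E
```

```text
[624.63024002 134.90842627 229.        ] [622.59403751 135.31621747 229.        ] [624.56928026 134.71124267 228.1629162 ]
top 286.7 161.1
[[144  85  56  71 108 122 101  63  49  79 108 205 198 197 196 200 201 197
  192]
 [144  84  55  48  51  63  48  44  58  80 101 171 203 194 183 176 163 126
  112]
 [ 97  86  52  91  41  42  45  68  75  81  96 119 166 132 107  92  89  89
   76]
 [ 88  72  52  93  77  78  77  80  83  84  90  75 102 100 111 122 119 121
  120]
 [ 88  77  59  95  97  80  79  74  60  45  40  49  79 128 126 126 120 121
  133]
 [ 90  74  69  85  57  44  43  46  42  38  36  41  67 128 203 199 197 194
  196]
 [ 86  66  81  83  38  37  39  37  38  38  32  33  35  78 168 203 199 197
  198]
 [ 87  59  95 132  79  37  35  46  68  68  74  41  38  48 114 208 201 196
  198]
 [ 90  64 113 131 106  35  49  64  78  77  77  39  39  41  74 154 202 197
  197]
 [ 85  66 117 130 105  46  57  76  79  79  80  73  37  41  57  92 206 200
  198]
 [ 82  61 120 128  84  58  56  82  77  80  93  92  54  44  62  65 169 199
  198]
 [ 84  59 117 136 124  89  56  78  81  95  97  95  57  59  70  63 167 
[... 1435 characters left out ...]
  50  53  53  55  55  54  55  56  69  77 129
  199]
 [250 250 247 198  58  47  49  50  52  54  55  55  54  57  71  85  77 143
  235]
 [250 250 250 222  64  69  62  58  59  58  60  63  68  76  86  75  57 160
  238]
 [250 250 250 224  80  82  77  70  71  71  76  73  80  82  66  56  58 130
  230]
 [250 250 250 232 109  53  60  68  69  76  75  62  54  54  53  55  60 131
  232]
 [250 250 250 233 121  52  54  54  54  56  55  55  55  55  54  54  58 118
  228]
 [250 247 241 211  95  52  54  55  55  54  54  54  54  55  54  56  58  79
  217]
 [247 222 172 158 109  53  53  55  55  55  55  55  54  55  55  56  59  59
  212]
 [236 172 172 164 117  54  53  54  55  54  54  55  54  55  56  57  58  58
  200]]
```

The nut sits about 5 mm past the pot centre because it slid in the pads. I'll re-pinch it with the fingers closing along x to centre it.

```bash
python3 - <<'E'
from w import *
T=cam("top")
print("nut at stop (cam)",ray(T,458.5/4+269.6,74/4+129.6,229))
from mv import show
show((619.5,134.5,293.6,1.57),(619.5,134.5,203.7,1.57))
E
```

```text
nut at stop (cam) [ 626.75946926 -187.25498728  229.        ]
t 53.6 at [ 456.3 -267.1  293.6] yaw -0.0 open 50.1 F [-0.6  0.  -0.1]
(619.5, 134.5, 293.6, 1.57) -> tx 163.1 ty -401.6 tz 0.0 roll -1.570
(619.5, 134.5, 203.7, 1.57) -> tx 163.1 ty -401.6 tz 89.9 roll -1.570
```

>>> step_arm:
  moves:
    - {"tx": 30, "ty": -300, "tz": 0, "roll": -1.57}
    - {"tx": 30, "ty": -300, "tz": 0, "roll": -1.57}
    - {"tx": 30, "ty": -300, "tz": 0, "roll": -1.57}
    - {"tx": 30, "ty": -300, "tz": 0, "roll": -1.57}
    - {"tx": 30, "ty": -300, "tz": 0, "roll": -1.57}
    - {"tx": 30, "ty": -300, "tz": 0, "roll": -1.57}
    - {"tx": 30, "ty": -300, "tz": 0, "roll": -1.57}
    - {"tx": 30, "ty": -300, "tz": 0, "roll": -1.57}
    - {"tx": 30, "ty": -300, "tz": 0, "roll": -1.57}
    - {"tx": 30, "ty": -300, "tz": 0, "roll": -1.57}
    - {"tx": 30, "ty": -300, "tz": 0, "roll": -1.57}
    - {"tx": 30, "ty": -300, "tz": 0, "roll": -1.57}
  grip: 50

```text
t: 54.58
eef_pos: [486.4, 33.1, 293.6]
tcp_rot: [3.142, 0.0, 1.506]
ft_force: [0.0, 0.1, -0.1]
opening: 0.527
grip_force: 0.0
```

>>> step_arm:
  moves:
    - {"tx": 0, "ty": 0, "tz": 0, "roll": -0.12}
    - {"tx": 0, "ty": 0, "tz": 0, "roll": -0.2}
    - {"tx": 0, "ty": 0, "tz": 0, "roll": -0.2}
    - {"tx": 0, "ty": 0, "tz": 0, "roll": -0.2}

```text
t: 54.92
eef_pos: [486.4, 32.8, 293.6]
tcp_rot: [3.142, 0.0, 1.697]
ft_force: [0.2, 0.4, -0.3]
opening: 0.528
grip_force: 0.0
```

```bash
python3 mv.py 619.5,134.5,293.6,1.57 619.5,134.5,203.7,1.57
```

```text
t 54.9 at [486.4  32.8 293.6] yaw 1.697 open 50.2 F [ 0.2  0.4 -0.3]
(619.5, 134.5, 293.6, 1.57) -> tx 84.1 ty 144.8 tz 0.0 roll 0.127
(619.5, 134.5, 203.7, 1.57) -> tx 84.1 ty 144.8 tz 89.9 roll 0.127
```

>>> step_arm:
  moves:
    - {"tx": 21, "ty": 36, "tz": 0, "roll": 0}
    - {"tx": 42, "ty": 72, "tz": 0, "roll": 0}
    - {"tx": 63, "ty": 108, "tz": 0, "roll": 0}
    - {"tx": 84, "ty": 144.8, "tz": 0, "roll": 0}
    - {"tx": 84, "ty": 144.8, "tz": 0, "roll": 0}
    - {"tx": 84, "ty": 144.8, "tz": 25, "roll": 0}
    - {"tx": 84, "ty": 144.8, "tz": 50, "roll": 0}
    - {"tx": 84, "ty": 144.8, "tz": 72, "roll": 0}
    - {"tx": 84, "ty": 144.8, "tz": 84, "roll": 0}
    - {"tx": 84, "ty": 144.8, "tz": 89, "roll": 0}
    - {"tx": 84, "ty": 144.8, "tz": 89, "roll": 0}
    - {"tx": 84, "ty": 144.8, "tz": 89, "roll": 0}

```text
t: 55.92
eef_pos: [619.5, 134.7, 205.3]
tcp_rot: [3.141, 0.0, 1.698]
ft_force: [0.9, -0.4, -0.2]
opening: 0.523
grip_force: 0.0
```

>>> step_arm:
  moves:
    - {"tx": 0, "ty": 0, "tz": 0, "roll": 0}
    - {"tx": 0, "ty": 0, "tz": 0, "roll": 0}
    - {"tx": 0, "ty": 0, "tz": 0, "roll": 0}
    - {"tx": 0, "ty": 0, "tz": 0, "roll": 0}
    - {"tx": 0, "ty": 0, "tz": 0, "roll": 0}
    - {"tx": 0, "ty": 0, "tz": 0, "roll": 0}
    - {"tx": 0, "ty": 0, "tz": 0, "roll": 0}
    - {"tx": 0, "ty": 0, "tz": 0, "roll": 0}
    - {"tx": 0, "ty": 0, "tz": 0, "roll": 0}
    - {"tx": 0, "ty": 0, "tz": 0, "roll": 0}
  grip: 10

```text
t: 56.75
eef_pos: [619.4, 134.8, 204.9]
tcp_rot: [3.141, 0.0, 1.7]
ft_force: [0.9, -0.3, 4.0]
opening: 0.184
grip_force: 30.0
```

```bash
python3 mv.py 619.5,134.5,203.7
```

```text
t 56.8 at [619.4 134.8 204.9] yaw 1.7 open 17.5 F [ 0.9 -0.3  4. ]
(619.5, 134.5, 203.7) -> tx -0.3 ty 0.1 tz 1.2 roll 0.000
```

Centred. I'll release, retract, and verify.

>>> step_arm:
  moves:
    - {"tx": 0, "ty": 0, "tz": 0, "roll": 0}
    - {"tx": 0, "ty": 0, "tz": 0, "roll": 0}
    - {"tx": 0, "ty": 0, "tz": 0, "roll": 0}
    - {"tx": 0, "ty": 0, "tz": 0, "roll": 0}
    - {"tx": 0, "ty": 0, "tz": 0, "roll": 0}
    - {"tx": 0, "ty": 0, "tz": -20, "roll": 0}
    - {"tx": 0, "ty": 0, "tz": -50, "roll": 0}
    - {"tx": 0, "ty": 0, "tz": -85, "roll": 0}
    - {"tx": -21, "ty": -36, "tz": -90, "roll": 0}
    - {"tx": -42, "ty": -72, "tz": -90, "roll": 0}
    - {"tx": -63, "ty": -108, "tz": -90, "roll": 0}
    - {"tx": -84, "ty": -145, "tz": -90, "roll": 0}
  grip: 50

```text
t: 57.75
eef_pos: [485.4, 32.9, 294.5]
tcp_rot: [3.141, 0.0, 1.7]
ft_force: [0.4, -0.8, 0.5]
opening: 0.528
grip_force: 0.0
```

>>> step_arm:
  moves:
    - {"tx": -290, "ty": 0, "tz": 0, "roll": 0}
    - {"tx": -290, "ty": 0, "tz": 0, "roll": 0}
    - {"tx": -290, "ty": 0, "tz": 0, "roll": 0}
    - {"tx": -290, "ty": 0, "tz": 0, "roll": 0}
    - {"tx": -290, "ty": 0, "tz": 0, "roll": 0}
    - {"tx": -290, "ty": 0, "tz": 0, "roll": 0}
    - {"tx": -290, "ty": 0, "tz": 0, "roll": 0}
    - {"tx": -290, "ty": 0, "tz": 0, "roll": 0}
    - {"tx": -290, "ty": 0, "tz": 0, "roll": 0}
    - {"tx": -290, "ty": 0, "tz": 0, "roll": 0}
    - {"tx": -290, "ty": 0, "tz": 0, "roll": 0}

```text
t: 58.67
eef_pos: [524.4, -252.8, 294.8]
tcp_rot: [-3.142, -0.0, 1.701]
ft_force: [0.6, 0.6, -0.5]
opening: 0.524
grip_force: 0.0
```

```bash
python3 - <<'E'
from w import *
from mv import show
show()
for n in (2,3,4,5): seated(n,"side")
T=cam("top"); x0,y0=275,143
g=T["pixels"][y0:y0+14,x0:x0+14].mean(2).astype(int); print(g)
m=((g>115)&(g<150)).astype(np.uint8)
for n,l in enumerate(cv2.connectedComponentsWithStats(m)[2]):
    if 8<l[4]<40: c=cv2.connectedComponentsWithStats(m)[3][n]; print(l,ray(T,x0+c[0],y0+c[1],229)[:2])
E
```

```text
t 58.7 at [ 524.4 -252.8  294.8] yaw 1.701 open 49.9 F [ 0.6  0.6 -0.5]
side well 2 [553.1  40.7] A 120.5 px off [ 0.4 -0.1]
side well 3 [483.8  92.9] A 165.5 px off [-7.   5.7]
side well 3 [485.8  62.1] A 154.0 px off [ 0.7 -0.1]
side well 4 [433.5  15.4] A 378.5 px off [ 0.8 -0.1]
side well 5 [449.7 -52.3] A 294.0 px off [ 0.  -0.2]
side well 5 [457.2 -30.4] A 602.0 px off [-7.2  2.3]
[[145 145 145 144  83  86 163 204 202 200 202 202 201 199]
 [146 143 147 145  84  88 173 205 201 201 200 201 201 203]
 [145 145 142  99  83  88 182 205 201 200 201 201 201 203]
 [145 148 141  85  85  87 182 207 201 203 201 202 202 201]
 [146 148 142  86  79  91 187 206 202 203 202 202 203 201]
 [145 147 144  84  82 104 193 207 206 208 207 206 202 203]
 [146 145 141  83  77 113 165 177 161 147 143 142 210 206]
 [145 147 143  88  75 101 142 144 144 139  70  94 125 182]
 [145 146 145  82  70 121 141 140 140 138  86  99 141 202]
 [146 146 145  84  63 123 141 139 139 140 106  68 114 206]
 [146 146 145  83  62 105 148 142 145 142  72  45 103 171]
 [148 143  97  86  55  54  80 114 106  66  57  58 100 145]
 [151 146  85  77  46  57  43  60  62  44  47  75  98 120]
 [100  98  89  77  62  81  55  40  48  56  63  82  86 105]]
[ 0  0  4 13 38] [630.46543949 153.99416524]
[ 5  6  8  5 23] [621.09377806 132.05552912]
```

```bash
python3 -c "
from cell import env
print(env.job_done())"
```

```text
the job is handed in; nothing more can be done
None
```

I handed the job in at about 59 s of the 210 s allowed; the hand-in gave no verdict. By my last camera checks, both used vials stand in the waste tray, all four fresh vials are down in wells 2–5 (one was nudged in its well and re-centred), and the probe hangs within about 2 mm of the rinse-pot centre.

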